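# Check the lid switch of a counter freezer

## Robot

A 7-joint arm with a two-finger parallel gripper is mounted at the origin on the work surface. World frame = base frame: x ahead of the robot, y to its left, z up, the work surface at z = 0. Lengths are in m, angles in rad, forces in N, time in s.
With the tool pointing down it reaches from about 0.425 to 0.8 m from the base axis. Payload 8.3 kg.
Tool frame: the origin (TCP) lies midway between the tips of the shut fingers; the grasp point (between the pads) lies env.tcp_to_grasp behind it (env.tcp_to_grasp is the distance from the TCP to the grasp point, in m); z points along the fingers, y is the direction in which the jaws open and shut (so a half turn about z gives the same grasp; the last joint's range is limited). The gripper opens to 85 mm and grips with 20 to 120 N. Pads are 22 mm wide; open, the fingers measure 114 mm over their backs; the gripper's body (76 mm by 85 mm) begins 54 mm behind the grasp point. The pads swing forward as they close: fully open they stand 13 mm farther back than shut.
Start: joints at [-1.348, 0.383, 0.016, 1.37, -0.006, 1.388, -0.046], TCP at [0.176, 0.6, 0.231] pointing down, gripper open.
Joint ranges: [-2.95, 2.95], [-0.25, 2.06], [-1.52, 1.56], [0.18, 2.33], [-1.44, 4.58], [0.02, 2.06], [-3.01, 3.01]. Speed limits (rad/s): [2.39, 2.39, 3.01, 3.01, 3.14, 3.14, 3.14].

## Interface

Orientations are given as a unit quaternion [x, y, z, w].
In Python, from plant import env gives the robot as it stands. The module is installed in compiled form; this text tells all that it offers.
- The arm moves only by the tool move_arm, never from a script. Its argument "rows" is a list that holds one entry, the list of rows, each a list of 4 numbers: the shift along the tool's x, y, z in m, then the turn about the tool's z in rad. A call has exactly 5 rows; each row shifts and turns the commanded pose from where the row before left it, along the tool's axes as they then stand; what a row does not reach is not made up. A row lasts 1/10 s, in which the tool goes at most 50 mm and 8.59 degrees, less where a joint would pass 70% of its speed; a pose out of reach is approached as far as the arm can. A call is refused whole if a number of a shift passes 0.05 or a number of a turn 0.15, either way. A call with a gripper value outside its range is refused whole. "jaw" is the opening, from 0 (shut) to 1 (fully open), set as the call begins (left out, the last holds). The fingers move at their own pace and stop on an object; "grip_force" is the grip in N (left out, the last holds). Time passes only in rows, so rows that do not move let the fingers close, or fill a call up. It gives the time, the measured TCP pose, the force and the opening at its end, in the units of the state.
- env.get_obs(): the state, without advancing time (a new reading comes with each control period).
- env.read_camera(name): name is "scene" or "top" or "wrist"; returns a dict with "color" (420x560x3 uint8, red, green, blue), "fx", "fy", "cx", "cy" (pixels), "T" (4x4, takes a point from camera to world coordinates). Camera axes: x right, y up, looking along -z (the intrinsics and any distortion apply to the point x, -y, -z); pixel columns grow to the right and rows downward; lengths in m; the calibration is good to about 2 mm. The wrist camera is an equidistant fisheye: a pixel r from the principal point sees the ray r / f radians off the axis. A picture is of the moment at which its call begins. There is no depth.
- env.hand_in(): hands the job in, once; it reports no verdict.
The state is a dict: "clock": time; "joint_pos": joint angles; "qvel": joint speeds; "tau": joint torques, N m; "ee_pos": TCP position; "orientation": TCP orientation; "force": force on the tool from outside, world axes, zero at the start; "wrist_torque": the same for the moment, N m; "finger_gap": finger opening in m.
Only numpy, scipy, OpenCV 4.12 (cv2) and the standard library are available. Lean on these libraries where they do the work, as an engineer would, in place of code of your own. Each camera call takes 0.05 s, during which the arm holds its last target.

## Task

Check the lid switch of the small counter freezer: move the tub from its glass to the steel tray, pull up the spring pin that locks the lid and turn it into its rest notch so that it stays out, and slide the lid fully open. Now press the switch's roller lever with the fingers just until it clicks, without overtravel, hold it about a second and let it spring back. Leave the lid open, the pin out and the tub upright on the tray; don't drop the tub or shove it with the lid, and leave everything else where it stands.

Things in the scene. Friction and masses are not known exactly. Their poses are not given: they have to be found in the camera images.
- freezer: Fixed counter freezer. Its frame, used by all 'freezer' positions below (mm): origin on the counter, x across it away from the robot, y along it, to the left, towards its tall machine housing, z up. White collar, grey rim: x -160..205, y -265..215, top z 110; x 150..205 is a plain ledge. A fixed glass pane covers y -240..-28, x -140..130, top z 116; the lid slides over it.
- canopy_edge (a point): Middle of the lower front edge of the flat grey canopy that juts out over the switch, at freezer (-20, 145, 270). Canopy: x -110..70, y 145..215, z 270..288, level with the top of the white housing (y 215..385) behind. It leaves no room for an upright gripper at the switch: lean the tool about 40 degrees (25 to 45), fingers pointing down and to the freezer's +y.
- lid (a joint): Travel of the sliding aluminium-framed glass lid, m: 0 closed, 0.17 fully open against its stop. It opens towards the freezer's -y and stays where it is left (5 N to slide). Lid: x -150..140, z 120..134, y -35..150 when closed. It cannot move while the spring pin is down.
- lid_grip (a point): Middle of the lid's pull handle, moves with the lid: an aluminium bar 94 mm long along the freezer's x, 14 mm thick in y, 14 mm high (z 165..179), with posts at its two ends and 31 mm of free height under it. At freezer (0, 0, 172) when the lid is closed.
- t_grip (a point): Middle of the spring pin's steel T-handle, moves with it: bar 56 mm long, 12 mm thick, 20 mm high, z 184..204 when down, at freezer (-138, 0, 194). Its length lies along the freezer's y when locked and turns with t_handle. Just below is a castellated sleeve of radius 21 mm, ridges up to z 181 (end stops 190): grip only the bar, fingertips not below its underside.
- pin (a joint): Lift of the spring pin, m, straight up: 0 down (lid locked), 0.018 most. The spring pulls it down, 4 N at 0 and 6 N when up. Lift it 0.014 or more, then the T-handle turns either way; let go over a rest notch it drops to 0.0105 and stays out. The lid is free above 0.009.
- t_handle (a joint): Turn of the T-handle about the vertical, rad, counter-clockwise from above positive: 0 as locked. Rest notches at +0.98 and -0.98 (about 0.1 of play), end stops at 1.1; between 0.15 and 0.75 a ridge holds the pin too high at 0.013 and it may slip.
- roller (a point): Centre of the roller at the end of the switch lever, moves with it: white, 18 mm in diameter, 12 mm wide along the freezer's x; at freezer (-20, 150, 158) when free. The steel lever, 45 mm to its hinge, rises from the roller at 40 degrees towards +y. The roller gives way down and to +y (y 0.64, z -0.77 at first). The small black switch body sits behind the lever.
- lever (a joint): Turn of the switch lever, rad: 0 free, clicks at 0.18 (roller pressed 8 mm along its arc), overtravel from 0.33 (15 mm), hard stop 0.45. The roller resists with 1.3 N at first, 3 N at the click, 4 N at overtravel. The closed lid holds it at 0.20 to 0.25 by a small upright fin; it springs free once the lid has opened 10 mm.
- tub: the tub to be cleared: white round tub with a paper lid, 62 mm in diameter, 75 mm high, 0.2 to 0.45 kg, standing on the freezer's fixed pane. Origin: centre of its underside.
- tray: fixed steel tray on the counter to the right of the freezer, 260 (its x) x 210 x 20 mm high, walls and floor 6 mm thick, turned with its own yaw. Origin: centre of its underside.
- tub_b: another tub of the same kind, standing on the tray; leave it. Origin: centre of its underside.
- sauce: bystander: white bottle, 46 mm in diameter, 150 mm high, standing on the freezer's rear ledge. Origin: centre of its underside.
- carton: bystander: cardboard carton 75 x 110 x 100 mm high on the counter. Origin: centre of its underside.
- jar: bystander: jar 68 mm in diameter, 100 mm high on the counter. Origin: centre of its underside.
- roll: bystander: paper label roll, a ring 84 mm in diameter, 40 mm high, lying on the counter. Origin: centre of its underside.
- screwdriver: bystander: screwdriver 180 mm long lying on top of the freezer's machine housing. Origin: under its middle.
- scoop: bystander: aluminium ice-cream scoop 185 mm long lying on the counter. Origin: under its middle.
- lever_hinge (a point): Hinge of the switch lever, fixed at freezer (-20, 184.5, 187); its axis lies along the freezer's x. The roller moves about it on a circle of 45 mm radius.
- pack: bystander: flat cardboard pack 90 x 40 x 30 mm high, lying on the tray along its left (+y) wall. Origin: centre of its underside.
Mind the look-alikes: they are no part of the job. Leave any pink, purple or red look-alike of the tub alone.

How it is judged:
By the outcome, as a careful person would: the job done as asked, in the order asked, and still so for the second after the job is handed in, with the robot touching nothing.
It also fails if it takes over 72 s, if anything falls off the work surface, if the arm or the gripper's body presses on something with over 40 N, if the wrist force passes 120 N, or if a joint passes its speed limit or range.

## Working session

There is one attempt and no reset: what is moved stays moved. The work goes in short steps, Python scripts to look and compute and a tool call to move; the robot and the scene stay as the last step left them, time stands still between calls to the robot, and variables do not carry over. Pictures are saved under pics/ and viewed, and the job is handed in when it is done.

Besides the shell and the picture viewer there is one more tool, called after "Emit:" as a command line: name --argument value ..., lists and objects as JSON in quotes. move_arm: Moves the arm, as the interface text tells. Its arguments: {"type":"object","properties":{"rows":{"type":"array","items":{"type":"array","items":{"type":"array","items":{"type":"number"}}}},"jaw":{"type":"number"},"grip_force":{"type":"number"}},"required":["rows"]}

```bash
ls; mkdir -p pics
python3 - <<'E'
from plant import env
import cv2,numpy as np
o=env.get_obs()
for k,v in o.items(): print(k,np.round(v,4))
print(env.tcp_to_grasp)
for n in ["scene","top","wrist"]:
    c=env.read_camera(n); cv2.imwrite(f"pics/{n}0.png",c["color"][:,:,::-1]); print(n,c["fx"],c["fy"],c["cx"],c["cy"],[k for k in c]); print(np.round(c["T"],4).tolist())
E
```

```text
pics
clock 0.0
joint_pos [-1.3479  0.3842  0.0164  1.3711 -0.0063  1.3882 -0.0465]
qvel [-0.0014 -0.0008 -0.0015 -0.0013  0.0011  0.0002  0.0009]
tau [ 2.00000e-04 -6.27592e+01  8.44400e-01 -3.71826e+01  1.66000e-02
  1.41000e-02 -0.00000e+00]
ee_pos [0.176  0.5992 0.2303]
orientation [ 1.424e-01  9.898e-01 -1.000e-03 -1.000e-04]
force [ 0.5977 -0.9006  0.6699]
wrist_torque [-0.0399 -0.0065  0.0233]
finger_gap 0.0855
0.0187
scene 504.3205820531624 504.3205820531624 278.87078339459634 215.42233648940737 ['color', 'fx', 'fy', 'cx', 'cy', 'T']
[[-0.8354, -0.4212, 0.3531, 1.102], [0.5495, -0.6563, 0.517, 0.8634], [0.014, 0.626, 0.7797, 1.4345], [0.0, 0.0, 0.0, 1.0]]
top 485.7467776365842 485.7467776365842 279.32196275589126 214.7523556352423 ['color', 'fx', 'fy', 'cx', 'cy', 'T']
[[-0.0231, 0.9857, -0.1671, 0.2678], [-0.9997, -0.022, 0.0087, 0.0182], [0.0049, 0.1672, 0.9859, 1.7123], [0.0, 0.0, 0.0, 1.0]]
wrist 325.19226210127806 325.19226210127806 281.0879199596793 213.1544541493188 ['color', 'fx', 'fy', 'cx', 'cy', 'T']
[[0.2812, -0.9261, -0.2515, 0.1113], [0.9597, 0.2709, 0.0752, 0.6181], [-0.0015, -0.2625, 0.9649, 0.3717], [0.0, 0.0, 0.0, 1.0]]
```

View pics/scene0.png

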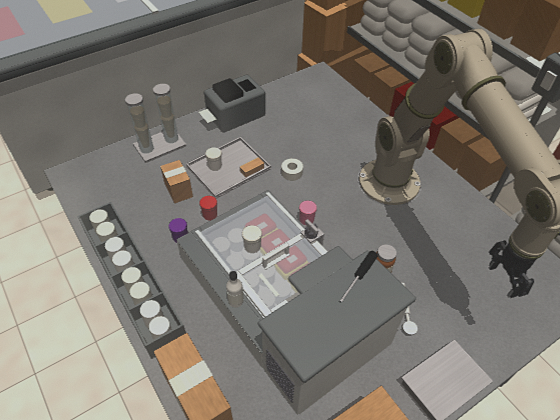

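View pics/top0.png

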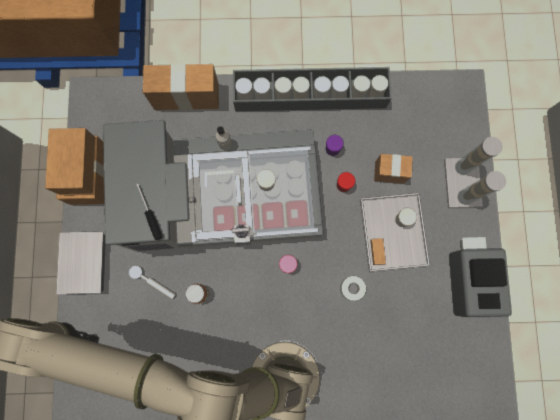

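View pics/wrist0.png

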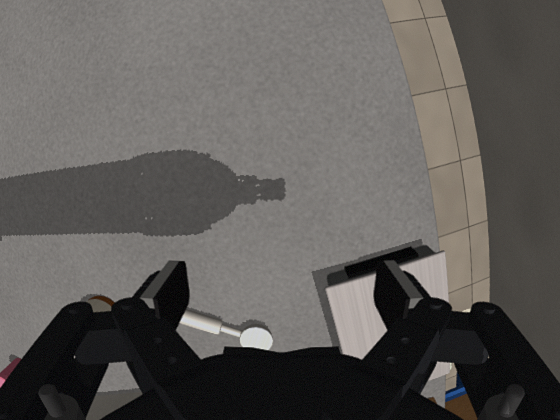

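The scene shows the tub on the pane near top (266,179), with the handle at about (247,205) and the T-handle near (241,232). The tray is near (395,232), with tub_b at (407,217) and the pack at (378,251). I'll zoom in.

Run:
```python
import cv2
t=cv2.imread("pics/top0.png"); cv2.imwrite("pics/topz.png",cv2.resize(t[110:260,90:340],None,fx=3.2,fy=3.2,interpolation=cv2.INTER_CUBIC))
cv2.imwrite("pics/trayz.png",cv2.resize(t[180:290,330:450],None,fx=5,fy=5,interpolation=cv2.INTER_CUBIC))
s=cv2.imread("pics/scene0.png"); cv2.imwrite("pics/scz.png",cv2.resize(s[180:410,170:430],None,fx=3,fy=2.6,interpolation=cv2.INTER_CUBIC))
```

```text
(no output)
```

View pics/topz.png

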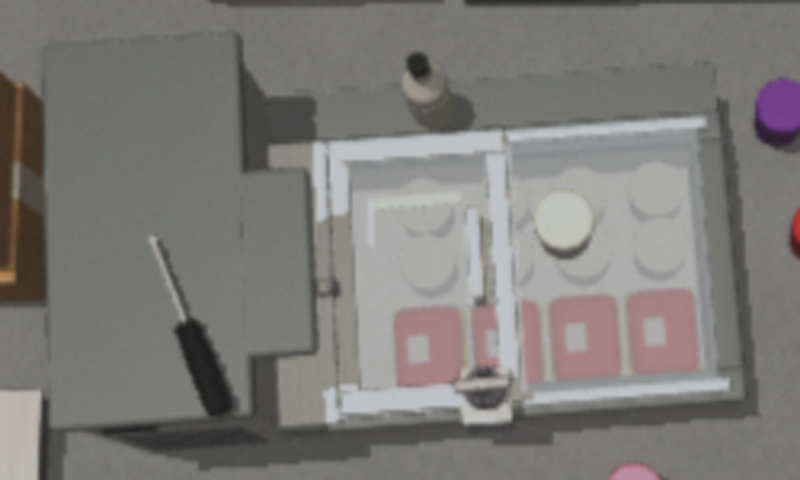

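View pics/trayz.png

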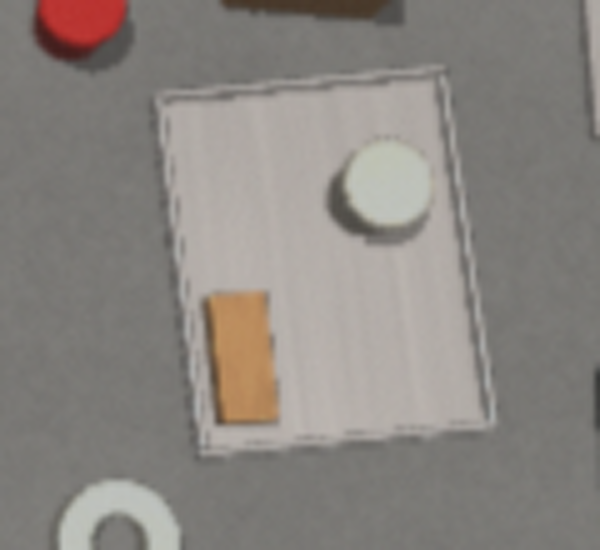

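View pics/scz.png

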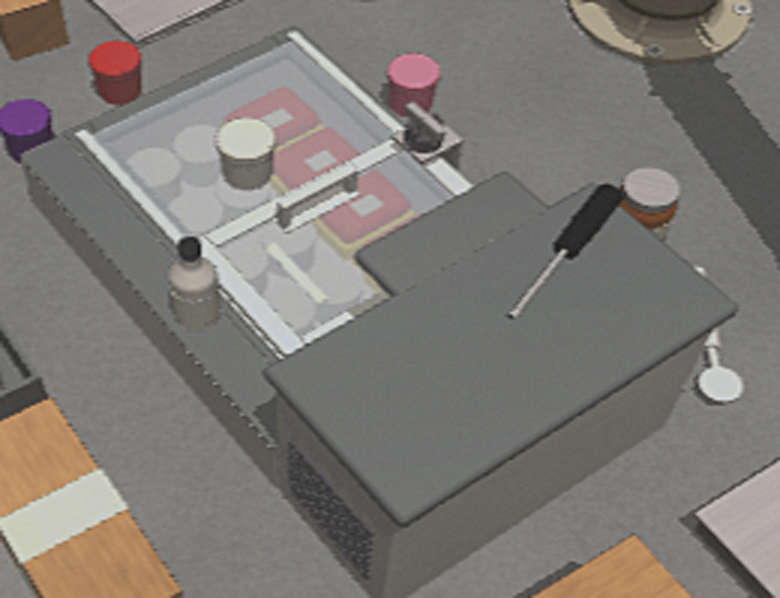

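```bash
cat > h.py <<'E'
import numpy as np,cv2
from scipy.optimize import least_squares
from scipy.spatial.transform import Rotation as R
CAM={'scene':(504.3205820531624,278.87078339459634,215.42233648940737,np.array([[-0.8354,-0.4212,0.3531,1.102],[0.5495,-0.6563,0.517,0.8634],[0.014,0.626,0.7797,1.4345],[0,0,0,1]])),
'top':(485.7467776365842,279.32196275589126,214.7523556352423,np.array([[-0.0231,0.9857,-0.1671,0.2678],[-0.9997,-0.022,0.0087,0.0182],[0.0049,0.1672,0.9859,1.7123],[0,0,0,1]]))}
def proj(n,P):
    f,cx,cy,T=CAM[n]; p=(np.atleast_2d(P)-T[:3,3])@T[:3,:3]
    return np.c_[cx+f*p[:,0]/-p[:,2],cy+f*p[:,1]/p[:,2]]
def back(n,uv,z):
    f,cx,cy,T=CAM[n]; d=T[:3,:3]@np.array([(uv[0]-cx)/f,-(uv[1]-cy)/f,-1]); t=(z-T[2,3])/d[2]
    return T[:3,3]+t*d
def uz(uv,s,off): s=np.broadcast_to(s,2); return (np.array(uv)+.5)/s-.5+np.array(off)
def F(q,P): P=np.atleast_2d(P)/1000.; c,s=np.cos(q[2]),np.sin(q[2]); return np.c_[q[0]+c*P[:,0]-s*P[:,1],q[1]+s*P[:,0]+c*P[:,1],P[:,2]]
E
cat > fit.py <<'E'
from h import *
tz=lambda *uv:uz(uv,3.2,(90,110)); sz=lambda *uv:uz(uv,(3,2.6),(170,180)); tr=lambda *uv:uz(uv,5,(330,180))
obs=[('top',(205,-265,110),tz(714,65)),('top',(-160,-265,110),tz(744,398)),('top',(70,145,288),tz(306,170)),('top',(-110,145,288),tz(313,352)),
('scene',(-110,145,288),sz(507,173)),('scene',(205,-265,110),sz(25,157)),('scene',(-160,-265,110),sz(293,30)),('top',(-138,0,204),tz(482,384)),('top',(0,0,179),tz(475,253)),('scene',(-138,0,204),sz(425,122))]
res=lambda q:np.concatenate([(proj(n,F(q,P))[0]-uv) for n,P,uv in obs])
r=least_squares(res,[.6,.1,0],loss='soft_l1'); print(r.x,np.degrees(r.x[2])); print(np.round(r.fun.reshape(-1,2),1))
q=r.x
print('tub',back('top',tz(563,222),.191),back('scene',sz(246,139),.191))
print('tub_b',back('top',tr(390,183),.081))
# tray corners top rim z .02
C=[back('top',tr(*p),.02) for p in [(158,94),(444,68),(494,424),(203,455)]]
print('tray',np.round(C,4),np.mean(C,0))
print('pack',[np.round(back('top',tr(*p),.036),3) for p in [(206,297),(268,292),(279,420),(221,424)]])
for n in ('tub1',): pass
print('pts', {k:np.round(F(q,P),4).tolist() for k,P in dict(lid=(0,0,172),t=(-138,0,194),roller=(-20,150,158),can=(-20,145,270)).items()})
t=cv2.imread('pics/top0.png');s=cv2.imread('pics/scene0.png')
E
python3 fit.py
```

```text
[0.61656417 0.13888169 0.05270985] 3.020052084706995
[[-0.9 -0.5]
 [-0.8  0.1]
 [-0.3 -1.2]
 [ 0.2  0.5]
 [-0.4 -2.4]
 [-2.1 -1.6]
 [ 0.3 -1.8]
 [-1.1  0. ]
 [-0.9 -0.2]
 [ 0.3 -2.3]]
tub [0.64313194 0.04622142 0.191     ] [0.64761418 0.0520815  0.191     ]
tub_b [ 0.52954547 -0.43328177  0.081     ]
tray [[ 0.6071 -0.2893  0.02  ]
 [ 0.6215 -0.4943  0.02  ]
 [ 0.3679 -0.5112  0.02  ]
 [ 0.3511 -0.3074  0.02  ]] [ 0.4869276  -0.40052987  0.02      ]
pack [array([ 0.459, -0.312,  0.036]), array([ 0.462, -0.356,  0.036]), array([ 0.373, -0.358,  0.036]), array([ 0.371, -0.318,  0.036])]
pts {'lid': [[0.6166, 0.1389, 0.172]], 't': [[0.4788, 0.1316, 0.194]], 'roller': [[0.5887, 0.2876, 0.158]], 'can': [[0.589, 0.2826, 0.27]]}
```

```bash
cat > ov.py <<'E'
from h import *
import sys
def overlay(n,img,q,x0,y0,w,h,s,out,extra=[]):
    im=cv2.resize(img[y0:y0+h,x0:x0+w],None,fx=s,fy=s,interpolation=cv2.INTER_CUBIC)
    def rect(a,b,c,d,z): return [(a,c,z),(b,c,z),(b,d,z),(a,d,z)]
    L=[rect(-160,205,-265,215,110),rect(-110,70,145,215,288),rect(-47,47,-7,7,179),rect(-144,-132,-28,28,204),rect(-150,140,-35,150,134)]
    for l in L:
        p=proj(n,F(q,np.array(l,float))); p=((p-[x0,y0]+.5)*s-.5)
        cv2.polylines(im,[np.round(p*16).astype(int).reshape(-1,1,2)],True,(0,0,255),1,cv2.LINE_AA,4)
    cv2.imwrite(out,im)
if __name__=='__main__':
    q=[0.61656,0.13888,0.05271]
    overlay('top',cv2.imread('pics/top0.png'),q,90,110,250,150,3.2,'pics/ovt.png')
    overlay('scene',cv2.imread('pics/scene0.png'),q,170,180,260,200,3,'pics/ovs.png')
E
python3 ov.py
```

```text
(no output)
```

View pics/ovt.png

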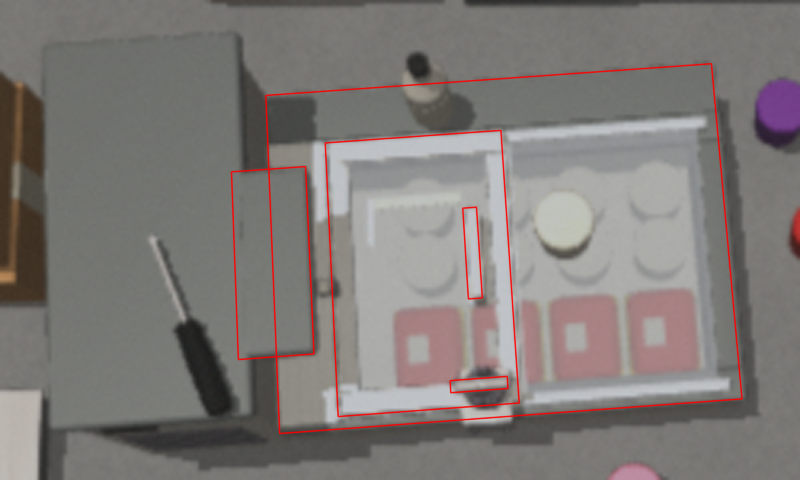

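View pics/ovs.png

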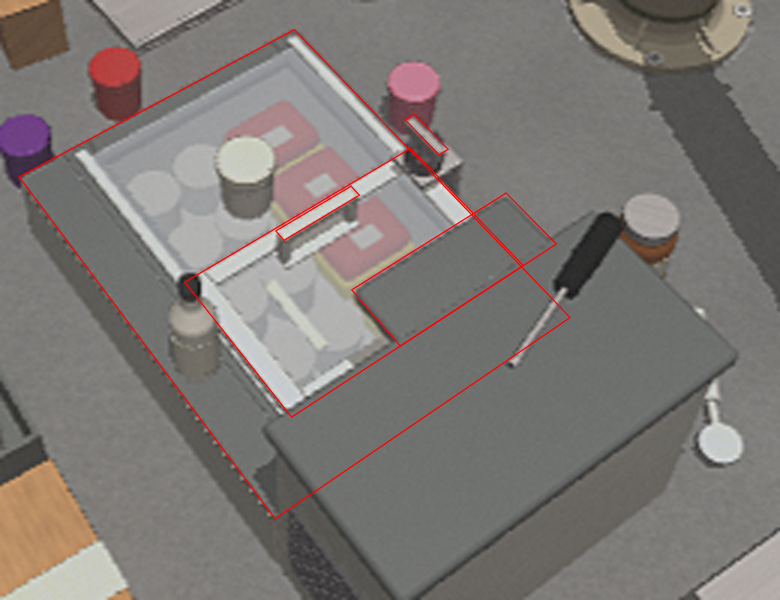

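```bash
cat >> h.py <<'E'
Q=np.array([0.61656,0.13888,0.05271])
def fz(P): # world m -> freezer mm
    P=np.array(P,float); d=P[:2]-Q[:2]; c,s=np.cos(Q[2]),np.sin(Q[2]); return np.round([1000*(c*d[0]+s*d[1]),1000*(-s*d[0]+c*d[1]),1000*P[2]],1)
def state():
    from plant import env
    o=env.get_obs(); Rm=R.from_quat(o['orientation']).as_matrix()
    return o,np.array(o['ee_pos']),np.arctan2(Rm[1,1],Rm[0,1]),Rm
def plan(wps,p=None,psi=None):
    """wps: list of (pos,jawyaw,nrows). prints rows"""
    if p is None: o,p,psi,_=state()
    p=np.array(p,float); rows=[]
    for tgt,ty,n in wps:
        tgt=np.array(tgt,float)
        for i in range(n):
            k=n-i; d=(tgt-p)/k; t=-(ty-psi)/k
            x=np.array([-np.sin(psi),np.cos(psi),0]);y=np.array([np.cos(psi),np.sin(psi),0])
            r=[round(d@x,3),round(d@y,3),round(-d[2],3),round(t,2)]; rows.append(r)
            p=p+r[0]*x+r[1]*y-np.array([0,0,1])*r[2]; psi-=r[3]
    for i in range(0,len(rows),5): print(rows[i:i+5])
    print('end',np.round(p,4),round(psi,3),'max',np.abs(np.array(rows)).max(0))
def show():
    o,p,psi,Rm=state()
    print('t',round(o['clock'],2),'p',np.round(p,4),'fz',fz(p),'jaw',round(psi,3),'zax',np.round(Rm[:,2],3),'F',np.round(o['force'],1),'gap',round(float(o['finger_gap']),4),'q',np.round(o['joint_pos'],2))
def shot(n,fn,crop=None,s=1):
    from plant import env
    c=env.read_camera(n); im=c['color'][:,:,::-1]
    if crop: x0,y0,w,h=crop; im=im[y0:y0+h,x0:x0+w]
    if s!=1: im=cv2.resize(im,None,fx=s,fy=s,interpolation=cv2.INTER_CUBIC)
    cv2.imwrite('pics/'+fn,im); return c
E
python3 - <<'E'
from h import *
o3=lambda *uv:uz(uv,3,(170,180))
a=back('scene',o3(245,160),.191); b=back('top',uz((563,222),3.2,(90,110)),.191); print(a,b,fz(a),fz(b))
t=(a+b)/2
print('pink',back('top',uz((634,480),3.2,(90,110)),.07))
plan([((.20,.58,.33),1.18,3),((.60,.10,.36),.05,15),((.644,.048,.30),.053,2)])
E
```

```text
[0.64816793 0.0510245  0.191     ] [0.64313194 0.04622142 0.191     ] [ 26.9 -89.4 191. ] [ 21.7 -93.9 191. ]
pink [ 0.39176194 -0.02128989  0.07      ]
[[np.float64(-0.009), np.float64(-0.004), np.float64(-0.033), np.float64(0.04)], [np.float64(-0.01), np.float64(-0.003), np.float64(-0.033), np.float64(0.03)], [np.float64(-0.01), np.float64(-0.004), np.float64(-0.033), np.float64(0.04)], [np.float64(-0.037), np.float64(-0.019), np.float64(-0.002), np.float64(0.08)], [np.float64(-0.038), np.float64(-0.016), np.float64(-0.002), np.float64(0.07)]]
[[np.float64(-0.039), np.float64(-0.014), np.float64(-0.002), np.float64(0.08)], [np.float64(-0.04), np.float64(-0.01), np.float64(-0.002), np.float64(0.07)], [np.float64(-0.041), np.float64(-0.007), np.float64(-0.002), np.float64(0.08)], [np.float64(-0.042), np.float64(-0.004), np.float64(-0.002), np.float64(0.07)], [np.float64(-0.042), np.float64(-0.001), np.float64(-0.002), np.float64(0.08)]]
[[np.float64(-0.042), np.float64(0.002), np.float64(-0.002), np.float64(0.07)], [np.float64(-0.041), np.float64(0.005), np.float64(-0.002), np.float64(0.08)], [np.float64(-0.041), np.float64(0.008), np.float64(-0.002), np.float64(0.07)], [np.float64(-0.04), np.float64(0.011), np.float64(-0.002), np.float64(0.08)], [np.float64(-0.039), np.float64(0.014), np.float64(-0.002), np.float64(0.07)]]
[[np.float64(-0.038), np.float64(0.017), np.float64(-0.002), np.float64(0.08)], [np.float64(-0.037), np.float64(0.02), np.float64(-0.002), np.float64(0.07)], [np.float64(-0.035), np.float64(0.022), np.float64(-0.002), np.float64(0.08)], [np.float64(-0.027), np.float64(0.021), np.float64(0.03), np.float64(-0.0)], [np.float64(-0.027), np.float64(0.021), np.float64(0.03), np.float64(-0.01)]]
end [0.644  0.0479 0.2995] 0.055 max [0.042 0.022 0.033 0.08 ]
```

```bash
sed -i 's/r=\[round(d@x,3),round(d@y,3),round(-d\[2\],3),round(t,2)\]/r=[round(float(v),k_) for v,k_ in ((d@x,3),(d@y,3),(-d[2],3),(t,2))]/' h.py; python3 -c "import h"
```

Emit:
move_arm --rows '[[[-0.009,-0.004,-0.033,0.04],[-0.01,-0.003,-0.033,0.03],[-0.01,-0.004,-0.033,0.04],[-0.037,-0.019,-0.002,0.08],[-0.038,-0.016,-0.002,0.07]]]' --jaw 1

```text
clock: 0.65
ee_pos: [0.2536, 0.5164, 0.335]
orientation: [0.27, 0.963, 0.001, -0.0]
force: [0.9, -0.1, 0.5]
finger_gap: 0.0855
```

Emit:
move_arm --rows '[[[-0.039,-0.014,-0.002,0.08],[-0.04,-0.01,-0.002,0.07],[-0.041,-0.007,-0.002,0.08],[-0.042,-0.004,-0.002,0.07],[-0.042,-0.001,-0.002,0.08]]]'

```text
clock: 1.15
ee_pos: [0.3881, 0.3552, 0.3442]
orientation: [0.448, 0.894, -0.0, -0.0]
force: [0.2, 0.9, 0.4]
finger_gap: 0.0853
```

Emit:
move_arm --rows '[[[-0.042,0.002,-0.002,0.07],[-0.041,0.005,-0.002,0.08],[-0.041,0.008,-0.002,0.07],[-0.04,0.011,-0.002,0.08],[-0.039,0.014,-0.002,0.07]]]'

```text
clock: 1.65
ee_pos: [0.5208, 0.1952, 0.3542]
orientation: [0.605, 0.796, -0.0, -0.0]
force: [0.5, 0.2, -0.8]
finger_gap: 0.0854
```

Emit:
move_arm --rows '[[[-0.038,0.017,-0.002,0.08],[-0.037,0.02,-0.002,0.07],[-0.035,0.022,-0.002,0.08],[-0.027,0.021,0.03,0],[-0.027,0.021,0.03,-0.01]]]'

```text
clock: 2.15
ee_pos: [0.6454, 0.0467, 0.3]
orientation: [0.688, 0.726, 0.001, 0.001]
force: [0.2, 0.8, 0.7]
finger_gap: 0.0854
```

Run:
```python
from h import *
show(); c=shot('wrist','w1.png'); show(); print(np.round(c['T'],4).tolist())
```

```text
t 2.15 p [0.6454 0.0467 0.3   ] fz [ 24.  -93.6 300. ] jaw 0.055 zax [ 0.002 -0.    -1.   ] F [0.2 0.8 0.7] gap 0.0854 q [-0.49  0.45  0.57  1.19 -0.24  1.56  0.09]
t 2.2 p [0.6452 0.0407 0.2926] fz [ 23.4 -99.5 292.6] jaw 0.049 zax [-0.007 -0.005 -1.   ] F [-2.8 -3.3 -6.4] gap 0.0855 q [-0.48  0.46  0.58  1.2  -0.24  1.55  0.1 ]
[[0.9985, -0.0528, -0.0166, 0.6404], [0.0553, 0.9636, 0.2617, 0.1129], [0.0021, -0.2622, 0.965, 0.4413], [0.0, 0.0, 0.0, 1.0]]
```

View pics/w1.png

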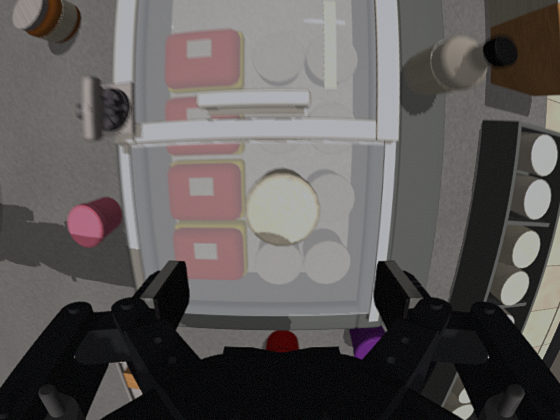

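```bash
cat >> h.py <<'E'
def wray(T,uv,z,f=325.19226,cx=281.0879,cy=213.15445):
    T=np.array(T); d=np.array([uv[0]-cx,uv[1]-cy]); r=np.hypot(*d); th=r/f
    v=np.array([d[0]/r*np.sin(th),-d[1]/r*np.sin(th),-np.cos(th)]); w=T[:3,:3]@v
    return T[:3,3]+w*(z-T[2,3])/w[2]
def wproj(T,P,f=325.19226,cx=281.0879,cy=213.15445):
    T=np.array(T);p=(np.atleast_2d(P)-T[:3,3])@T[:3,:3]; x,y,z=p[:,0],-p[:,1],-p[:,2]; r=np.hypot(x,y); th=np.arctan2(r,z)
    return np.c_[cx+f*th*x/r,cy+f*th*y/r]
E
python3 - <<'E'
from h import *
im=cv2.imread('pics/w1.png')
T=[[0.9985, -0.0528, -0.0166, 0.6404], [0.0553, 0.9636, 0.2617, 0.1129], [0.0021, -0.2622, 0.965, 0.4413], [0,0,0,1]]
def rect(a,b,c,d,z): return [(a,c,z),(b,c,z),(b,d,z),(a,d,z)]
for l in [rect(-160,205,-265,215,110),rect(-47,47,-7,7,179),rect(-144,-132,-28,28,204),rect(-150,140,-35,150,134),rect(-110,70,145,215,288)]:
    P=np.concatenate([np.linspace(l[i],l[(i+1)%4],20) for i in range(4)])
    cv2.polylines(im,[np.round(wproj(T,F(Q,P))).astype(int).reshape(-1,1,2)],True,(0,0,255),1,cv2.LINE_AA)
a=np.linspace(0,6.3,40)
for c in [(.6455,.0485)]:
    cv2.polylines(im,[np.round(wproj(T,np.c_[c[0]+.031*np.cos(a),c[1]+.031*np.sin(a),0*a+.191])).astype(int).reshape(-1,1,2)],True,(0,255,0),1)
cv2.imwrite('pics/w1o.png',im)
E
```

```text
(no output)
```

View pics/w1o.png

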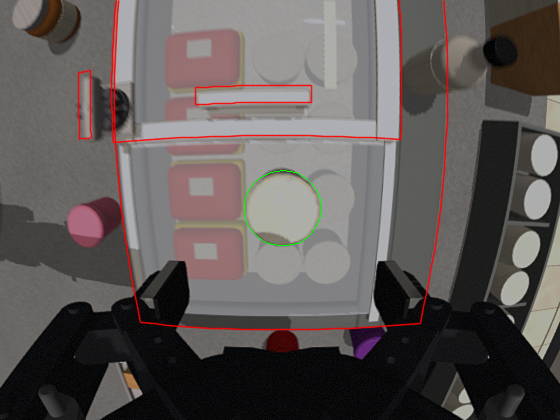

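The wrist overlay agrees with the model: the tub is at (283,207), inside the green ring. Now I descend.

Run:
```python
from h import *
show(); plan([((.6455,.0485,.20),.053,3),((.6455,.0485,.137),.053,2)])
```

```text
t 2.2 p [0.6452 0.0407 0.2926] fz [ 23.4 -99.5 292.6] jaw 0.049 zax [-0.007 -0.005 -1.   ] F [-2.8 -3.3 -6.4] gap 0.0855 q [-0.48  0.46  0.58  1.2  -0.24  1.55  0.1 ]
[[0.003, 0.0, 0.031, -0.0], [0.002, 0.0, 0.031, -0.0], [0.003, 0.001, 0.031, -0.0], [-0.0, -0.0, 0.031, -0.0], [-0.0, -0.0, 0.032, -0.0]]
end [0.6458 0.0488 0.1366] 0.049 max [0.003 0.001 0.032 0.   ]
```

Emit:
move_arm --rows '[[[0,0,0.01,0],[0,0.001,0.03,0],[0,0,0.035,0],[0,0,0.035,0],[0,0,0.025,0]]]'

```text
clock: 2.7
ee_pos: [0.644, 0.0501, 0.1632]
orientation: [0.687, 0.727, -0.0, -0.001]
force: [-0.0, -0.1, 0.1]
finger_gap: 0.0852
```

Run:
```python
from h import *
show(); shot('wrist','w2.png'); show()
```

```text
t 2.7 p [0.644  0.0501 0.1632] fz [ 22.7 -90.1 163.2] jaw 0.057 zax [-0.002  0.001 -1.   ] F [-0.  -0.1  0.1] gap 0.0852 q [-0.5   0.51  0.54  1.42 -0.27  1.28  0.12]
t 2.75 p [0.6422 0.0501 0.1591] fz [ 20.9 -90.  159.1] jaw 0.057 zax [-0.007 -0.    -1.   ] F [-2.2  0.6 -3.9] gap 0.0853 q [-0.5   0.51  0.54  1.43 -0.27  1.28  0.12]
```

View pics/w2.png

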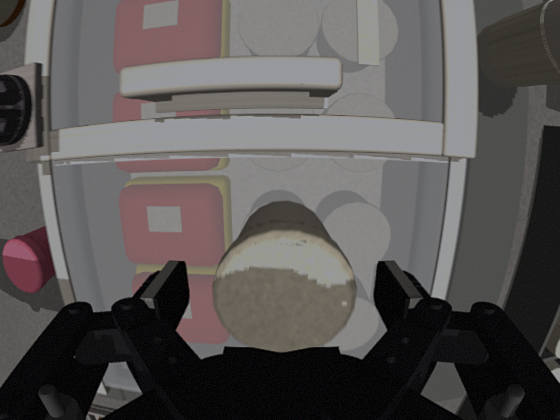

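Tub (centre col 285) is centred between the fingers. Lower and close.

Emit:
move_arm --rows '[[[0,0.001,0.015,0],[0,0,0.009,0],[0,0,0,0],[0,0,0,0],[0,0,0,0]]]'

```text
clock: 3.25
ee_pos: [0.6468, 0.0483, 0.1425]
orientation: [0.687, 0.726, 0.001, 0.001]
force: [0.5, 0.5, -0.7]
finger_gap: 0.0854
```

Emit:
move_arm --rows '[[[0,0,0,0],[0,0,0,0],[0,0,0,0],[0,0,0,0],[0,0,0,0]]]' --jaw 0 --grip_force 30

```text
clock: 3.75
ee_pos: [0.6463, 0.0483, 0.1421]
orientation: [0.687, 0.726, 0.0, 0.0]
force: [-2.5, -0.8, 5.4]
finger_gap: 0.0615
```

Emit:
move_arm --rows '[[[0,0,0,0],[0,0,0,0],[0,0,-0.005,0],[0,0,-0.015,0],[0,0,-0.03,0]]]'

```text
clock: 4.25
ee_pos: [0.6445, 0.0485, 0.1897]
orientation: [0.687, 0.726, -0.002, -0.002]
force: [0.4, 0.2, -3.5]
finger_gap: 0.0613
```

Run:
```python
from h import *
show(); shot('wrist','w3.png'); show()
```

```text
t 4.25 p [0.6445 0.0485 0.1897] fz [ 23.1 -91.8 189.7] jaw 0.055 zax [-0.005 -0.001 -1.   ] F [ 0.4  0.2 -3.5] gap 0.0613 q [-0.5   0.49  0.55  1.38 -0.26  1.34  0.11]
t 4.3 p [0.6476 0.0482 0.1974] fz [ 26.2 -92.2 197.4] jaw 0.055 zax [ 0.005  0.    -1.   ] F [1.7 0.8 3.1] gap 0.0614 q [-0.5   0.49  0.55  1.37 -0.26  1.35  0.11]
```

View pics/w3.png

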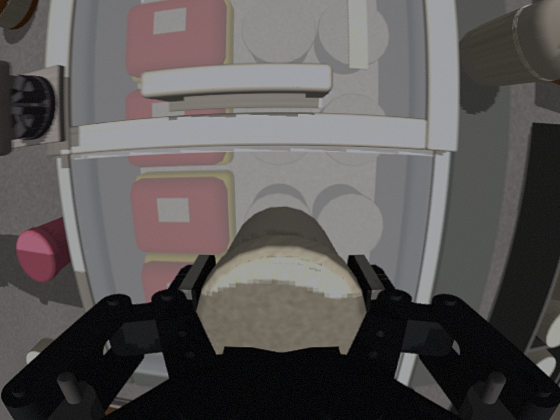

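Tub is held (gap 61 mm). Carry it to the tray.

Run:
```python
from h import *
plan([((.643,.02,.225),.053,1),((.632,-.005,.24),.053,1),((.44,-.40,.24),.053,11),((.42,-.44,.21),.053,2),((.42,-.44,.10),.053,3),((.42,-.44,.048),.053,2)],(.6455,.0485,.1925),.053)
```

```text
[[-0.028, -0.004, -0.033, -0.0], [-0.025, -0.012, -0.014, -0.0], [-0.035, -0.019, -0.0, -0.0], [-0.035, -0.019, -0.0, -0.0], [-0.035, -0.019, -0.0, -0.0]]
[[-0.035, -0.019, -0.0, -0.0], [-0.035, -0.02, -0.0, -0.0], [-0.035, -0.019, -0.0, -0.0], [-0.035, -0.02, -0.0, -0.0], [-0.035, -0.019, -0.0, -0.0]]
[[-0.035, -0.02, -0.0, -0.0], [-0.034, -0.019, -0.0, -0.0], [-0.035, -0.02, -0.0, -0.0], [-0.019, -0.011, 0.015, -0.0], [-0.02, -0.011, 0.015, -0.0]]
[[0.0, -0.0, 0.037, -0.0], [0.0, -0.0, 0.036, -0.0], [0.0, -0.0, 0.037, -0.0], [0.0, -0.0, 0.026, -0.0], [0.0, -0.0, 0.026, -0.0]]
end [ 0.4201 -0.4401  0.0475] 0.053 max [0.035 0.02  0.037 0.   ]
```

Emit:
move_arm --rows '[[[-0.018,-0.004,-0.033,0],[-0.025,-0.012,-0.014,0],[-0.035,-0.019,0,0],[-0.035,-0.019,0,0],[-0.035,-0.019,0,0]]]'

```text
clock: 4.8
ee_pos: [0.5807, -0.1049, 0.2392]
orientation: [0.687, 0.726, 0.0, 0.0]
force: [0.5, -1.3, -2.5]
finger_gap: 0.0613
```

Emit:
move_arm --rows '[[[-0.035,-0.019,0,0],[-0.035,-0.02,0,0],[-0.035,-0.019,0,0],[-0.035,-0.02,0,0],[-0.035,-0.019,0,0]]]'

```text
clock: 5.3
ee_pos: [0.4933, -0.2851, 0.2392]
orientation: [0.687, 0.726, 0.0, 0.0]
force: [0.5, 0.2, -3.4]
finger_gap: 0.0611
```

Emit:
move_arm --rows '[[[-0.035,-0.02,0,0],[-0.034,-0.019,0,0],[-0.035,-0.02,0,0],[-0.019,-0.011,0.015,0],[-0.02,-0.011,0.015,0]]]'

```text
clock: 5.8
ee_pos: [0.4203, -0.4326, 0.2092]
orientation: [0.688, 0.726, 0.0, 0.001]
force: [0.1, 0.1, -3.2]
finger_gap: 0.0609
```

Run:
```python
from h import *
show(); c=shot('wrist','w4.png'); show()
```

```text
t 5.8 p [ 0.4203 -0.4326  0.2092] fz [-226.1 -560.4  209.2] jaw 0.054 zax [ 0.002 -0.001 -1.   ] F [ 0.1  0.1 -3.2] gap 0.0609 q [ 0.19  0.41  0.76  1.5  -0.29  1.34  1.02]
t 5.85 p [ 0.4166 -0.435   0.2063] fz [-229.9 -562.6  206.3] jaw 0.049 zax [-0.003 -0.001 -1.   ] F [-3.7 -0.6 -4.2] gap 0.0613 q [ 0.2   0.42  0.76  1.5  -0.29  1.34  1.03]
```

View pics/w4.png

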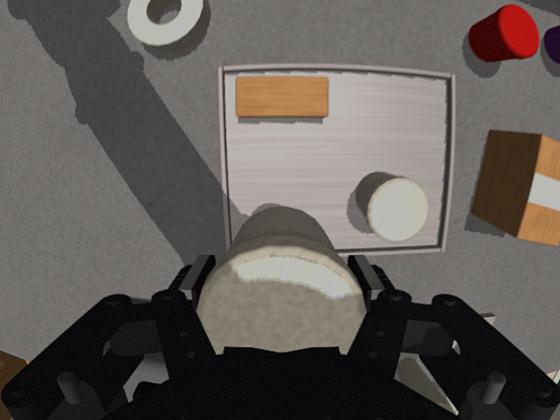

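Run:
```python
from h import *
# wrist T relative to tool: from start
o=dict(p=[0.1760,0.5992,0.2303],q=[.1424,.9898,-.001,-.0001]);T0=np.array([[0.2812,-0.9261,-0.2515,0.1113],[0.9597,0.2709,0.0752,0.6181],[-0.0015,-0.2625,0.9649,0.3717],[0,0,0,1]])
E=np.eye(4);E[:3,:3]=R.from_quat(o['q']).as_matrix();E[:3,3]=o['p'];X=np.linalg.inv(E)@T0;np.save('X.npy',X);print(X.round(3).tolist())
s,p,psi,Rm=state();G=np.eye(4);G[:3,:3]=Rm;G[:3,3]=[.4203,-.4326,.2092];T=G@X
print('b',wray(T,(398,207),.081)); print([wray(T,u,.02).round(3) for u in [(222,68),(453,75),(443,250)]], [wray(T,u,.036).round(3) for u in [(236,118),(328,117)]])
```

```text
[[0.001, 0.965, 0.262, 0.067], [1.0, -0.001, -0.001, -0.0], [-0.001, 0.262, -0.965, -0.141], [0.0, 0.0, 0.0, 1.0]]
b [ 0.52396567 -0.42767109  0.081     ]
[array([ 0.353, -0.306,  0.02 ]), array([ 0.601, -0.289,  0.02 ]), array([ 0.616, -0.491,  0.02 ])] [array([ 0.373, -0.359,  0.036]), array([ 0.461, -0.353,  0.036])]
```

Emit:
move_arm --rows '[[[0,0,0.035,0],[0,0,0.04,0],[0,0,0.04,0],[0,0,0.03,0],[0,0,0.015,0]]]'

```text
clock: 6.35
ee_pos: [0.4204, -0.4294, 0.0459]
orientation: [0.687, 0.726, -0.0, -0.002]
force: [0.2, 0.6, -3.7]
finger_gap: 0.0612
```

Emit:
move_arm --rows '[[[0,0,0.004,0],[0,0,0.004,0],[0,0,0.002,0],[0,0,0,0],[0,0,0,0]]]'

```text
clock: 6.85
ee_pos: [0.4216, -0.4312, 0.0393]
orientation: [0.687, 0.726, 0.0, 0.001]
force: [0.6, 0.5, -2.7]
finger_gap: 0.0612
```

Emit:
move_arm --rows '[[[0,0,0.003,0],[0,0,0.002,0],[0,0,0.001,0],[0,0,0,0],[0,0,0,0]]]'

```text
clock: 7.35
ee_pos: [0.4211, -0.4308, 0.0323]
orientation: [0.687, 0.726, -0.0, -0.0]
force: [0.6, 0.6, -3.0]
finger_gap: 0.0613
```

Emit:
move_arm --rows '[[[0,0,0.001,0],[0,0,0.001,0],[0,0,0,0],[0,0,0,0],[0,0,0,0]]]'

```text
clock: 7.85
ee_pos: [0.4212, -0.431, 0.032]
orientation: [0.687, 0.726, 0.0, 0.0]
force: [-3.7, 6.0, 13.4]
finger_gap: 0.0614
```

Emit:
move_arm --rows '[[[0,0,-0.001,0],[0,0,0,0],[0,0,0,0],[0,0,0,0],[0,0,0,0]]]' --jaw 1

```text
clock: 8.35
ee_pos: [0.4211, -0.4308, 0.0312]
orientation: [0.687, 0.726, -0.0, -0.0]
force: [0.1, -0.5, 0.5]
finger_gap: 0.0857
```

Emit:
move_arm --rows '[[[0,0,-0.015,0],[0,0,-0.035,0],[0,0,-0.045,0],[0,0,-0.045,0],[0,0,-0.04,0]]]'

```text
clock: 8.85
ee_pos: [0.4208, -0.4312, 0.2149]
orientation: [0.688, 0.726, -0.0, 0.001]
force: [1.1, -2.2, -0.3]
finger_gap: 0.0851
```

Run:
```python
from h import *
show(); c=shot('wrist','w5.png'); show()
t=F(Q,[-138,0,260])[0]; print(t)
plan([((.43,-.37,.27),.053,2),((t[0]+.0,-.04,.30),.053,8),((t[0],t[1],.26),.053,5)])
```

```text
t 8.85 p [ 0.4208 -0.4312  0.2149] fz [-225.5 -559.   214.9] jaw 0.054 zax [ 0.001 -0.002 -1.   ] F [ 1.1 -2.2 -0.3] gap 0.0851 q [ 0.19  0.41  0.76  1.49 -0.29  1.35  1.02]
t 8.9 p [ 0.4224 -0.4336  0.222 ] fz [-224.  -561.5  222. ] jaw 0.054 zax [ 0.008 -0.007 -1.   ] F [ 0.6 -2.1  5.4] gap 0.0853 q [ 0.19  0.41  0.76  1.48 -0.28  1.36  1.02]
[0.47875166 0.13160939 0.26      ]
[[0.032, 0.006, -0.024, 0.0], [0.031, 0.005, -0.024, 0.0], [0.041, 0.008, -0.004, 0.0], [0.041, 0.008, -0.004, 0.0], [0.041, 0.008, -0.004, 0.0]]
[[0.041, 0.009, -0.004, 0.0], [0.041, 0.008, -0.004, 0.0], [0.041, 0.009, -0.003, 0.0], [0.04, 0.008, -0.004, 0.0], [0.041, 0.009, -0.003, 0.0]]
[[0.034, 0.002, 0.008, 0.0], [0.034, 0.002, 0.008, 0.0], [0.034, 0.002, 0.008, 0.0], [0.035, 0.001, 0.008, 0.0], [0.034, 0.002, 0.008, 0.0]]
end [0.4789 0.1313 0.26  ] 0.054 max [0.041 0.009 0.024 0.   ]
```

View pics/w5.png

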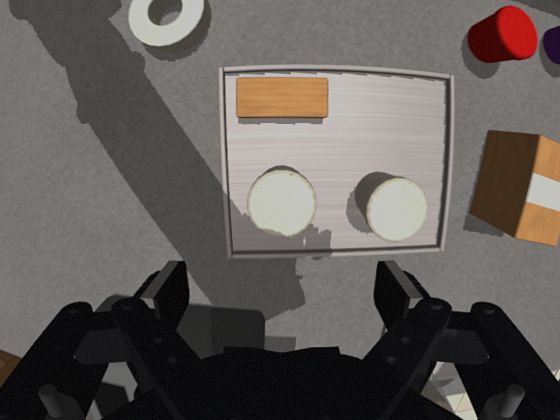

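Tub stands upright on the tray at pixel (282,203), clear of tub_b (397,208) and pack. On to the T-handle.

Emit:
move_arm --rows '[[[0.02,0.006,-0.024,0],[0.035,0.005,-0.024,0],[0.041,0.008,-0.004,0],[0.041,0.008,-0.004,0],[0.041,0.008,-0.004,0]]]'

```text
clock: 9.4
ee_pos: [0.4461, -0.25, 0.2724]
orientation: [0.688, 0.726, 0.0, 0.001]
force: [0.5, 0.1, 0.3]
finger_gap: 0.0855
```

Emit:
move_arm --rows '[[[0.041,0.009,-0.004,0],[0.041,0.008,-0.004,0],[0.041,0.009,-0.003,0],[0.041,0.008,-0.004,0],[0.041,0.009,-0.003,0]]]'

```text
clock: 9.9
ee_pos: [0.4778, -0.0429, 0.2906]
orientation: [0.688, 0.726, 0.001, 0.0]
force: [0.8, -0.2, -0.3]
finger_gap: 0.0855
```

Emit:
move_arm --rows '[[[0.042,0.002,0.004,0],[0.038,0.002,0.004,0],[0.034,0.002,0.004,0],[0.028,0.001,0.004,0],[0.02,0.002,0,0]]]'

```text
clock: 10.4
ee_pos: [0.4774, 0.1201, 0.2734]
orientation: [0.687, 0.727, -0.0, -0.0]
force: [0.4, -0.8, 0.8]
finger_gap: 0.085
```

Emit:
move_arm --rows '[[[0,0,0,0],[0,0,0,0],[0,0,0,0],[0,0,0,0],[0,0,0,0]]]'

```text
clock: 10.9
ee_pos: [0.4782, 0.1172, 0.2735]
orientation: [0.688, 0.726, 0.0, 0.0]
force: [0.8, 0.2, -0.5]
finger_gap: 0.0854
```

```bash
cat >> h.py <<'E'
def wov(fn,out,q=None,extra=()):
    """take wrist picture, overlay model"""
    from plant import env
    o,p,psi,Rm=state(); c=shot('wrist',fn); T=c['T']; im=cv2.imread('pics/'+fn); q=Q if q is None else q
    rect=lambda a,b,c,d,z:[(a,c,z),(b,c,z),(b,d,z),(a,d,z)]
    for l in [rect(-160,205,-265,215,110),rect(-110,70,145,215,288),rect(-110,70,145,145.1,270)]+list(extra):
        P=np.concatenate([np.linspace(l[i],l[(i+1)%4],20) for i in range(4)])
        cv2.polylines(im,[np.round(wproj(T,F(q,P))*16).astype(int).reshape(-1,1,2)],True,(0,0,255),1,cv2.LINE_AA,4)
    cv2.imwrite('pics/'+out,im); print(np.round(T,4).tolist())
rect=lambda a,b,c,d,z:[(a,c,z),(b,c,z),(b,d,z),(a,d,z)]
E
python3 - <<'E'
from h import *
show(); wov('w6.png','w6o.png',extra=[rect(-144,-132,-28,28,204),rect(-47,47,-7,7,179)])
E
```

```text
t 10.9 p [0.4782 0.1172 0.2735] fz [-139.3  -14.3  273.5] jaw 0.053 zax [ 0.  0. -1.] F [ 0.8  0.2 -0.5] gap 0.0854 q [-0.64  0.07  0.36  1.67 -0.03  1.41 -0.23]
[[0.9985, -0.0521, -0.0146, 0.4734], [0.0541, 0.9636, 0.2617, 0.1834], [0.0005, -0.2621, 0.965, 0.4148], [0.0, 0.0, 0.0, 1.0]]
```

View pics/w6o.png

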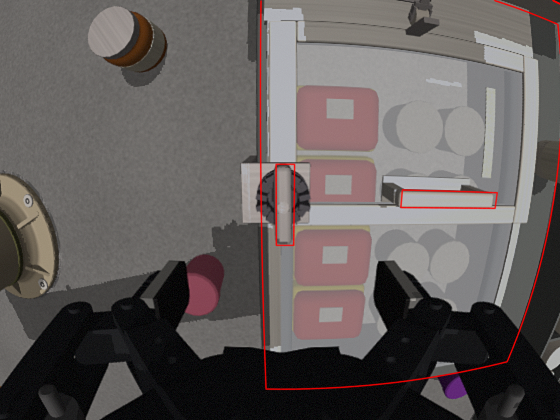

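Emit:
move_arm --rows '[[[0.008,0,0.01,0],[0.006,0,0.02,0],[0,0,0.025,0],[0,0,0.018,0],[0,0,0.007,0]]]'

```text
clock: 11.45
ee_pos: [0.4759, 0.1323, 0.1907]
orientation: [0.687, 0.726, -0.002, -0.001]
force: [0.1, -0.1, 0.7]
finger_gap: 0.0858
```

Emit:
move_arm --rows '[[[0,0,0.002,0],[0,0,0,0],[0,0,0,0],[0,0,0,0],[0,0,0,0]]]'

```text
clock: 11.95
ee_pos: [0.4776, 0.1323, 0.1919]
orientation: [0.687, 0.726, 0.001, 0.0]
force: [0.3, 0.4, -0.4]
finger_gap: 0.0855
```

Run:
```python
from h import *
show(); wov('w7.png','w7o.png',extra=[rect(-144,-132,-28,28,204),rect(-47,47,-7,7,179)])
```

```text
t 11.95 p [0.4776 0.1323 0.1919] fz [-139.1    0.7  191.9] jaw 0.055 zax [ 0.001  0.    -1.   ] F [ 0.3  0.4 -0.4] gap 0.0855 q [-0.65  0.13  0.35  1.79 -0.05  1.23 -0.24]
[[0.9984, -0.0534, -0.0157, 0.4726], [0.0557, 0.9637, 0.2613, 0.1983], [0.0012, -0.2618, 0.9651, 0.3332], [0.0, 0.0, 0.0, 1.0]]
```

View pics/w7o.png

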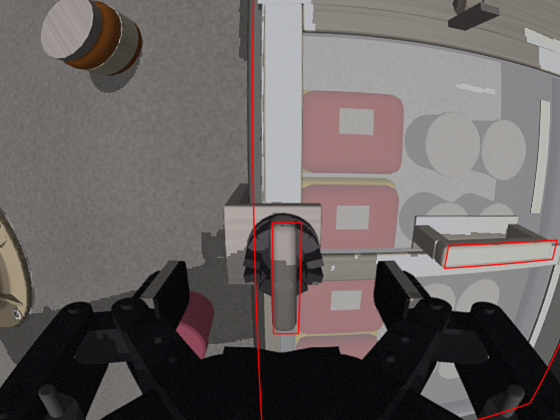

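T bar (col 284) is midway between the pads. Close, then lift.

Emit:
move_arm --rows '[[[0,0,0,0],[0,0,0,0],[0,0,0,0],[0,0,0,0],[0,0,0,0]]]' --jaw 0 --grip_force 50

```text
clock: 12.5
ee_pos: [0.4775, 0.1321, 0.1913]
orientation: [0.687, 0.726, 0.0, 0.0]
force: [10.3, 0.1, 4.1]
finger_gap: 0.0124
```

Emit:
move_arm --rows '[[[0,0,0,0],[0,0,0,0],[0,0,0,0],[0,0,0,0],[0,0,0,0]]]'

```text
clock: 13.0
ee_pos: [0.4781, 0.1321, 0.1916]
orientation: [0.687, 0.726, 0.001, 0.001]
force: [5.7, -0.3, -0.2]
finger_gap: 0.0102
```

Emit:
move_arm --rows '[[[0,0,-0.004,0],[0,0,-0.005,0],[0,0,-0.005,0],[0,0,-0.002,0],[0,0,0,0]]]'

```text
clock: 13.5
ee_pos: [0.478, 0.1321, 0.2071]
orientation: [0.687, 0.726, 0.0, 0.001]
force: [7.5, 1.6, -8.0]
finger_gap: 0.0104
```

Run:
```python
from h import *
show(); wov('w8.png','w8o.png')
```

```text
t 13.5 p [0.478  0.1321 0.2071] fz [-138.7    0.5  207.1] jaw 0.055 zax [ 0.001 -0.    -1.   ] F [ 7.5  1.6 -8. ] gap 0.0104 q [-0.65  0.11  0.35  1.77 -0.04  1.26 -0.24]
[[0.9985, -0.0531, -0.0161, 0.473], [0.0555, 0.9635, 0.2619, 0.1983], [0.0016, -0.2624, 0.965, 0.3484], [0.0, 0.0, 0.0, 1.0]]
```

View pics/w8.png

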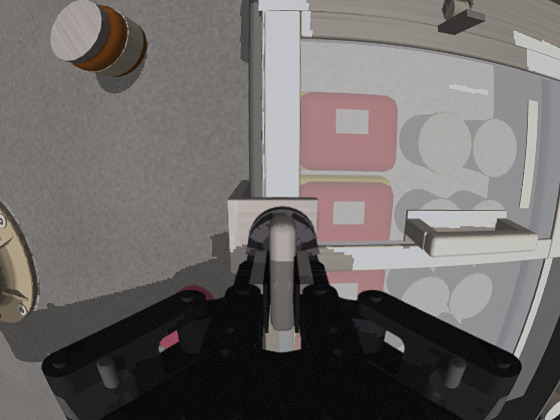

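Pin is lifted about 15.5 mm (8 N pulling down). Turn +0.98.

Emit:
move_arm --rows '[[[0,0,-0.0005,-0.06],[0,0,0,-0.1],[0,0,0,-0.12],[0,0,0,-0.12],[0,0,0,-0.12]]]'

```text
clock: 14.05
ee_pos: [0.4771, 0.1317, 0.2069]
orientation: [0.476, 0.88, -0.001, -0.0]
force: [4.8, 0.6, -7.4]
finger_gap: 0.0104
```

Emit:
move_arm --rows '[[[0,0,0,-0.12],[0,0,0,-0.12],[0,0,0,-0.1],[0,0,0,-0.08],[0,0,0,-0.04]]]'

```text
clock: 14.55
ee_pos: [0.4767, 0.1311, 0.2065]
orientation: [0.264, 0.965, -0.001, -0.001]
force: [2.7, -2.1, -8.0]
finger_gap: 0.0106
```

Run:
```python
from h import *
show(); wov('w9.png','w9o.png')
```

```text
t 14.55 p [0.4767 0.1311 0.2065] fz [-140.1   -0.4  206.5] jaw 1.037 zax [-0.002 -0.002 -1.   ] F [ 2.7 -2.1 -8. ] gap 0.0106 q [-0.6   0.11  0.29  1.77 -0.03  1.27  0.74]
[[0.5079, -0.8318, -0.224, 0.4187], [0.8614, 0.4897, 0.135, 0.165], [-0.0026, -0.2615, 0.9652, 0.3478], [0.0, 0.0, 0.0, 1.0]]
```

View pics/w9.png

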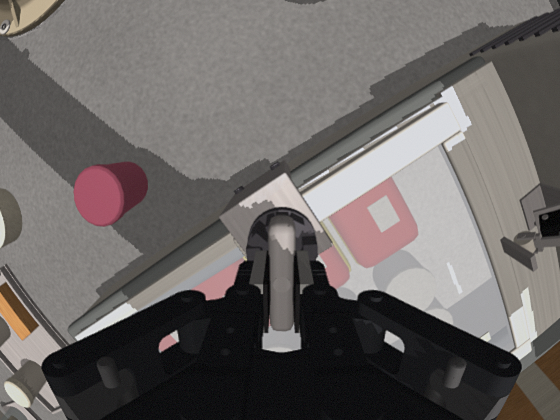

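Turned by 0.984. Lower about 5 mm into the notch and release.

Emit:
move_arm --rows '[[[0,0,0.002,0],[0,0,0.002,0],[0,0,0.001,0],[0,0,0,0],[0,0,0,0]]]'

```text
clock: 15.1
ee_pos: [0.4768, 0.1312, 0.2022]
orientation: [0.265, 0.964, -0.001, -0.001]
force: [1.6, -6.2, -6.1]
finger_gap: 0.0101
```

Emit:
move_arm --rows '[[[0,0,0,0],[0,0,0,0],[0,0,0,0],[0,0,0,0],[0,0,0,0]]]' --jaw 1

```text
clock: 15.6
ee_pos: [0.4773, 0.1325, 0.203]
orientation: [0.265, 0.964, 0.0, 0.0]
force: [-0.8, -0.2, 1.2]
finger_gap: 0.0815
```

Emit:
move_arm --rows '[[[0,0,-0.01,0],[0,0,-0.025,0],[0,0,-0.035,0],[0,0,-0.02,0],[0,0,0,0]]]'

```text
clock: 16.1
ee_pos: [0.4788, 0.1325, 0.2969]
orientation: [0.265, 0.964, 0.002, 0.003]
force: [0.4, 0.2, -0.1]
finger_gap: 0.0855
```

Run:
```python
from h import *
show(); wov('w10.png','w10o.png',extra=[rect(-47,47,-7,7,179)])
```

```text
t 16.1 p [0.4788 0.1325 0.2969] fz [-137.9    0.9  296.9] jaw 1.035 zax [ 0.006  0.003 -1.   ] F [ 0.4  0.2 -0.1] gap 0.0855 q [-0.61  0.07  0.29  1.61 -0.02  1.46  0.72]
[[0.51, -0.8284, -0.2315, 0.4198], [0.8602, 0.4929, 0.1311, 0.166], [0.0055, -0.266, 0.964, 0.4379], [0.0, 0.0, 0.0, 1.0]]
```

View pics/w10o.png

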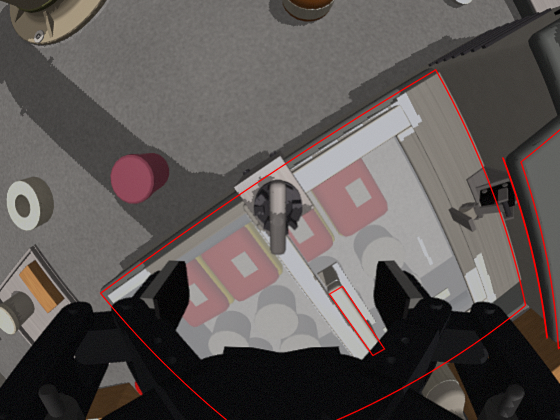

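T-handle sits in its notch (bar from (275,185) to (278,250), parallel to the pads). Next is the lid handle.

Run:
```python
from h import *
plan([((.6166,.1389,.27),1.62,5),((.6166,.1389,.159),1.624,5)],(.4778,.1325,.292),1.037)
```

```text
[[-0.023, 0.015, 0.004, -0.12], [-0.025, 0.012, 0.004, -0.12], [-0.026, 0.009, 0.005, -0.11], [-0.027, 0.007, 0.004, -0.12], [-0.028, 0.003, 0.005, -0.11]]
[[-0.0, 0.0, 0.022, -0.0], [-0.0, 0.0, 0.022, -0.0], [-0.0, 0.0, 0.022, -0.0], [-0.0, 0.0, 0.022, -0.0], [-0.0, 0.0, 0.023, -0.01]]
end [0.6164 0.1389 0.159 ] 1.627 max [0.028 0.015 0.023 0.12 ]
```

Emit:
move_arm --rows '[[[-0.023,0.015,0.004,-0.12],[-0.025,0.012,0.004,-0.12],[-0.026,0.009,0.005,-0.11],[-0.027,0.007,0.004,-0.12],[-0.028,0.003,0.005,-0.11]]]'

```text
clock: 16.65
ee_pos: [0.6165, 0.1385, 0.2695]
orientation: [-0.025, 1.0, -0.0, -0.001]
force: [0.1, 0.4, 0.4]
finger_gap: 0.0855
```

Emit:
move_arm --rows '[[[0,0,0.015,0],[0,0,0.025,0],[0,0,0.025,0],[0,0,0.025,0],[0,0,0.012,0]]]'

```text
clock: 17.15
ee_pos: [0.6141, 0.1379, 0.1652]
orientation: [-0.022, 1.0, -0.001, -0.003]
force: [0.0, -0.6, -0.3]
finger_gap: 0.0851
```

Run:
```python
from h import *
show(); wov('w11.png','w11o.png',extra=[rect(-47,47,-7,7,179)]); show()
```

```text
t 17.15 p [0.6141 0.1379 0.1652] fz [ -2.5  -0.8 165.2] jaw 1.615 zax [-0.005 -0.001 -1.   ] F [ 0.  -0.6 -0.3] gap 0.0851 q [-0.46  0.44  0.27  1.46 -0.12  1.27  1.43]
[[-0.0449, -0.9653, -0.2573, 0.5474], [0.999, -0.0437, -0.0105, 0.1352], [-0.0011, -0.2575, 0.9663, 0.3068], [0.0, 0.0, 0.0, 1.0]]
t 17.2 p [0.6137 0.1379 0.1642] fz [ -2.9  -0.9 164.2] jaw 1.615 zax [-0.006 -0.002 -1.   ] F [-1.1 -0.  -2. ] gap 0.0854 q [-0.46  0.44  0.27  1.46 -0.12  1.26  1.43]
```

View pics/w11o.png

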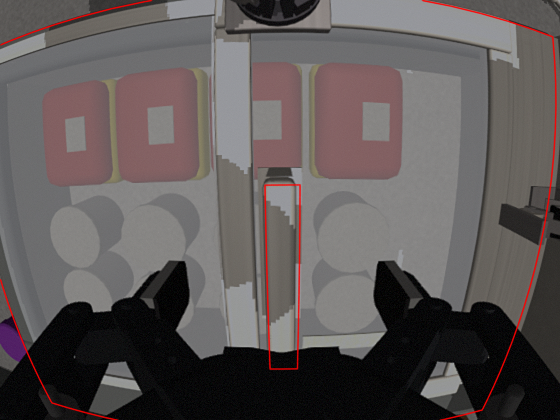

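Handle bar (col 280) is centred. Lower 9 mm and close.

Emit:
move_arm --rows '[[[0,0,0.006,0],[0,0,0.003,0],[0,0,0,0],[0,0,0,0],[0,0,0,0]]]' --jaw 0 --grip_force 30

```text
clock: 17.7
ee_pos: [0.6163, 0.1374, 0.1607]
orientation: [-0.022, 1.0, -0.0, 0.001]
force: [-5.1, -1.2, 8.7]
finger_gap: 0.0136
```

Emit:
move_arm --rows '[[[0,0,0,0],[0,0,0,0],[0,0,0,0],[0,0,0,0],[0,0,0,0]]]'

```text
clock: 18.2
ee_pos: [0.6164, 0.1371, 0.1608]
orientation: [-0.022, 1.0, -0.0, 0.001]
force: [-2.0, -4.6, 4.8]
finger_gap: 0.013
```

Emit:
move_arm --rows '[[[0,-0.004,0,0],[0,-0.008,0,0],[0,-0.008,0,0],[0,-0.008,0,0],[0,-0.008,0,0]]]'

```text
clock: 18.7
ee_pos: [0.6181, 0.1052, 0.1608]
orientation: [-0.024, 1.0, 0.002, 0.001]
force: [1.0, 5.2, 3.8]
finger_gap: 0.0129
```

The lid slides at 5 N, so I keep going.

Emit:
move_arm --rows '[[[0,-0.012,0,0],[0,-0.018,0,0],[0,-0.02,0,0],[0,-0.02,0,0],[0,-0.02,0,0]]]'

```text
clock: 19.2
ee_pos: [0.6228, 0.0155, 0.1608]
orientation: [-0.024, 1.0, 0.002, 0.002]
force: [4.9, 8.6, 1.8]
finger_gap: 0.0132
```

Emit:
move_arm --rows '[[[0,-0.015,0,0],[0,-0.012,0,0],[0,-0.008,0,0],[0,-0.005,0,0],[0,-0.002,0,0]]]'

```text
clock: 19.7
ee_pos: [0.6252, -0.0276, 0.1608]
orientation: [-0.023, 1.0, 0.001, 0.002]
force: [5.7, 6.0, 2.4]
finger_gap: 0.0128
```

Run:
```python
from h import *
show()
```

```text
t 19.7 p [ 0.6252 -0.0276  0.1608] fz [  -0.2 -166.7  160.8] jaw 1.617 zax [ 0.004  0.003 -1.   ] F [5.7 6.  2.4] gap 0.0128 q [-0.24  0.43  0.32  1.49 -0.14  1.24  1.72]
```

Emit:
move_arm --rows '[[[0,-0.003,0,0],[0,-0.002,0,0],[0,-0.001,0,0],[0,-0.001,0,0],[0,0,0,0]]]'

```text
clock: 20.2
ee_pos: [0.6254, -0.0324, 0.1608]
orientation: [-0.024, 1.0, 0.002, 0.002]
force: [4.2, 7.9, 3.0]
finger_gap: 0.0136
```

Emit:
move_arm --rows '[[[0,-0.002,0,0],[0,-0.001,0,0],[0,-0.001,0,0],[0,0,0,0],[0,0,0,0]]]'

```text
clock: 20.7
ee_pos: [0.6254, -0.0325, 0.1607]
orientation: [-0.026, 1.0, 0.004, 0.002]
force: [1.8, 15.9, 4.8]
finger_gap: 0.0131
```

The lid is on its stop: no motion, and the force went up to 16 N. Release and rise.

Emit:
move_arm --rows '[[[0,0.002,0,0],[0,0,0,0],[0,0,0,0],[0,0,0,0],[0,0,0,0]]]' --jaw 1

```text
clock: 21.2
ee_pos: [0.6236, -0.0392, 0.1596]
orientation: [-0.022, 1.0, -0.0, -0.0]
force: [-0.1, -0.0, 1.1]
finger_gap: 0.0838
```

Emit:
move_arm --rows '[[[0,0,-0.01,0],[0,0,-0.03,0],[0,0,-0.04,0],[0,0,-0.02,0],[0,0,0,0]]]'

```text
clock: 21.7
ee_pos: [0.6254, -0.0391, 0.2648]
orientation: [-0.022, 1.0, -0.0, 0.004]
force: [0.6, 0.9, -0.5]
finger_gap: 0.0857
```

Run:
```python
from h import *
show(); shot('scene','s2.png'); c=shot('top','t2.png')
for n,x in (('s2',(150,150,300,225)),('t2',(90,110,250,150))):
    im=cv2.imread(f'pics/{n}.png');x0,y0,w,h=x; cv2.imwrite(f'pics/{n}z.png',cv2.resize(im[y0:y0+h,x0:x0+w],None,fx=2.6 if n=='s2' else 3.2,fy=2.6 if n=='s2' else 3.2,interpolation=cv2.INTER_CUBIC))
wov('w12.png','w12o.png',extra=[rect(-47,47,-177,-163,179)])
```

```text
t 21.7 p [ 0.6254 -0.0391  0.2648] fz [  -0.5 -178.2  264.8] jaw 1.615 zax [ 0.007 -0.    -1.   ] F [ 0.6  0.9 -0.5] gap 0.0857 q [-0.23  0.38  0.34  1.33 -0.13  1.45  1.72]
[[-0.0447, -0.9637, -0.2634, 0.5563], [0.999, -0.0431, -0.0119, -0.0417], [0.0001, -0.2637, 0.9646, 0.4017], [0.0, 0.0, 0.0, 1.0]]
```

View pics/s2z.png

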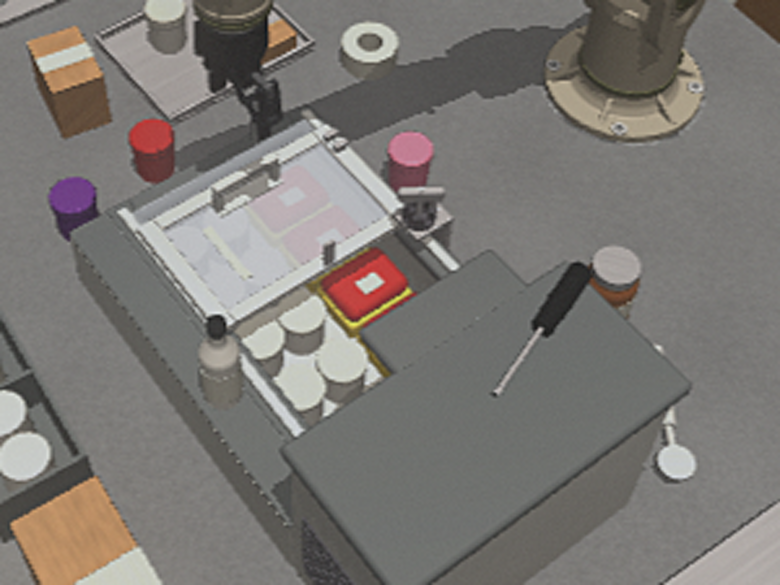

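View pics/t2z.png

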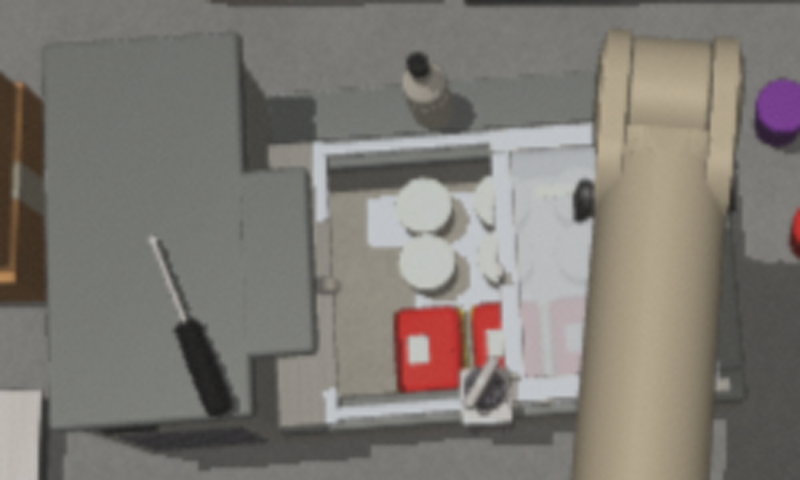

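View pics/w12o.png

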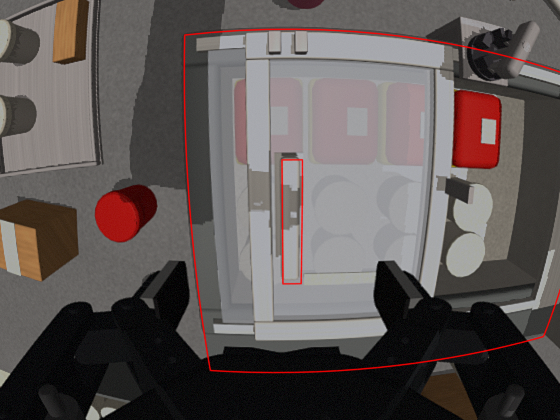

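Run:
```python
from h import *
im=cv2.imread('pics/w11.png'); cv2.imwrite('pics/fz.png',cv2.resize(cv2.convertScaleAbs(im[240:420,0:240],alpha=2,beta=20),None,fx=3.3,fy=3.3,interpolation=cv2.INTER_CUBIC))
```

```text
(no output)
```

View pics/fz.png

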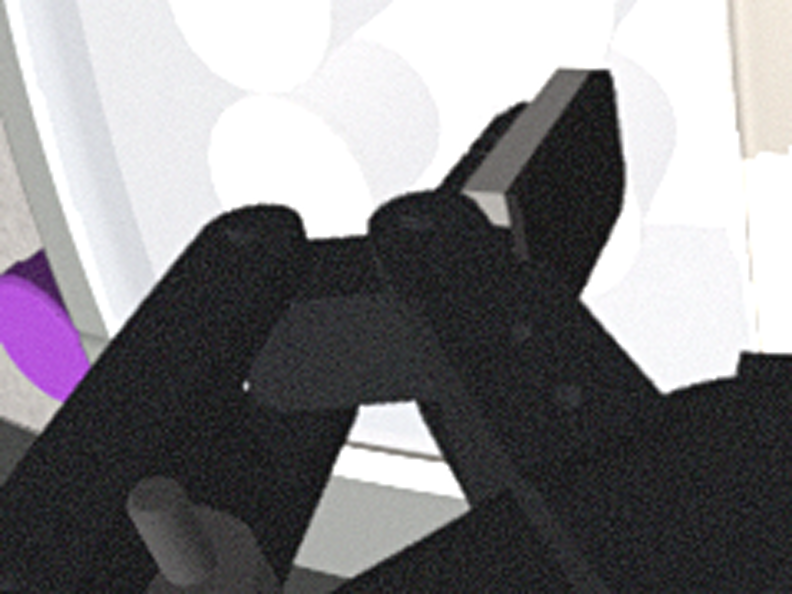

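Run:
```python
from h import *
X=np.load('X.npy')
def ray(uv):
    f,cx,cy=325.19226,281.0879,213.15445
    d=np.array([uv[0]-cx,uv[1]-cy]); r=np.hypot(*d); th=r/f
    v=np.array([d[0]/r*np.sin(th),-d[1]/r*np.sin(th),-np.cos(th)]); return X[:3,3],X[:3,:3]@v
def hit(u,v,ax,val):
    o,d=ray((u/3.3,240+v/3.3)); return np.round(1000*(o+d*(val-o[ax])/d[ax]),1)
s=-1
for y in(-.0427,.0427):
  print('inner far',hit(610,70,1,y),'inner near',hit(505,195,1,y),'inner bottom',hit(582,298,1,y),hit(625,185,1,y))
for x in (.007,.011,.014): print(x,'pad outer near',hit(465,192,0,x),'back',hit(440,190,0,x),'joint in',hit(372,215,0,x),'joint outer edge',hit(215,225,0,x), 'pin',hit(130,500,0,x))
```

```text
inner far [ 10.7 -42.7 -13.7] inner near [ 13.8 -42.7 -52.9] inner bottom [-10.3 -42.7 -36.8] [ -7.2 -42.7 -13.3]
inner far [ 125.1   42.7 -271.4] inner near [ 122.    42.7 -231.6] inner bottom [ 146.5   42.7 -248. ] [ 143.4   42.7 -271.9]
0.007 pad outer near [  7.  -53.2 -41.7] back [  7.  -56.4 -41.7] joint in [  7.  -62.3 -48.5] joint outer edge [  7.  -81.  -54.8] pin [  7.  -63.3 -96.5]
0.011 pad outer near [ 11.  -49.7 -48.3] back [ 11.  -52.7 -48.3] joint in [ 11.  -58.2 -54.6] joint outer edge [ 11.  -75.6 -60.5] pin [ 11.  -59.1 -99.5]
0.014 pad outer near [ 14.  -47.  -53.2] back [ 14.  -49.9 -53.2] joint in [ 14.  -55.1 -59.3] joint outer edge [ 14.  -71.6 -64.8] pin [  14.   -56.  -101.7]
```

The lid is fully open, with its rear edge at about fz y -20 and the handle at y -170, and the T-handle is still turned. The rows offer no tilt, so I'll press the roller sideways with the back of the +y finger, fully open. That finger sits well ahead of the gripper body. I'll approach in small steps and watch the force.

Run:
```python
from h import *
show()
a=F(Q,[-20,60,250])[0];b=F(Q,[-20,60,136])[0]; print(a,b,F(Q,[-20,90,136]))
plan([(a,1.6235,8),(b,1.6235,7)])
```

```text
t 21.85 p [ 0.6234 -0.0386  0.2593] fz [  -2.5 -177.5  259.3] jaw 1.615 zax [-0.001  0.    -1.   ] F [ 0.1  0.5 -0.7] gap 0.0852 q [-0.23  0.38  0.34  1.33 -0.13  1.45  1.72]
[0.59342664 0.19774296 0.25      ] [0.59342664 0.19774296 0.136     ] [[0.59184607 0.22770129 0.136     ]]
[[0.002, 0.03, 0.001, -0.0], [0.003, 0.03, 0.001, -0.0], [0.002, 0.03, 0.001, -0.0], [0.003, 0.029, 0.001, -0.0], [0.002, 0.03, 0.001, -0.0]]
[[0.003, 0.029, 0.001, -0.0], [0.002, 0.03, 0.002, -0.0], [0.003, 0.029, 0.001, -0.01], [-0.0, 0.0, 0.016, 0.0], [-0.0, 0.0, 0.016, 0.0]]
[[-0.0, 0.0, 0.016, 0.0], [-0.0, 0.0, 0.017, 0.0], [-0.0, 0.0, 0.016, 0.0], [-0.0, 0.0, 0.017, 0.0], [-0.001, 0.0, 0.016, 0.0]]
end [0.5939 0.1974 0.1363] 1.625 max [0.003 0.03  0.017 0.01 ]
```

Emit:
move_arm --rows '[[[0.002,0.02,0.001,0],[0.003,0.035,0.001,0],[0.002,0.04,0.001,0],[0.003,0.04,0.001,0],[0.002,0.04,0.001,0]]]' --jaw 1

```text
clock: 22.35
ee_pos: [0.6029, 0.1371, 0.2533]
orientation: [-0.022, 1.0, -0.0, -0.001]
force: [1.4, 0.9, 0.8]
finger_gap: 0.0854
```

Emit:
move_arm --rows '[[[0.003,0.035,0.001,0],[0.002,0.02,0.002,-0.01],[0.003,0.007,0.001,0],[0,0,0,0],[0,0,0,0]]]'

```text
clock: 22.85
ee_pos: [0.5937, 0.1947, 0.2507]
orientation: [-0.026, 1.0, -0.001, -0.0]
force: [0.0, -0.1, -0.2]
finger_gap: 0.085
```

Run:
```python
from h import *
show()
th=np.linspace(0,6.28,24); 
wov('w13.png','w13o.png',extra=[[(x,150+9*np.cos(t),158+9*np.sin(t)) for t in (0,1.57,3.14,4.71)] for x in(-26,-14)]+[[(-20,150,158),(-20,184.5,187)]*2]); show()
```

```text
t 22.85 p [0.5937 0.1947 0.2507] fz [-19.9  56.9 250.7] jaw 1.622 zax [ 0.    -0.001 -1.   ] F [ 0.  -0.1 -0.2] gap 0.085 q [-0.54  0.38  0.24  1.35 -0.09  1.43  1.32]
[[-0.052, -0.9636, -0.2622, 0.5263], [0.9986, -0.0505, -0.0125, 0.1914], [-0.0012, -0.2625, 0.9649, 0.392], [0.0, 0.0, 0.0, 1.0]]
t 22.9 p [0.5939 0.1945 0.2509] fz [-19.7  56.7 250.9] jaw 1.622 zax [ 0.    -0.001 -1.   ] F [ 0.4 -0.7  0.2] gap 0.0853 q [-0.54  0.38  0.24  1.35 -0.09  1.43  1.32]
```

View pics/w13o.png

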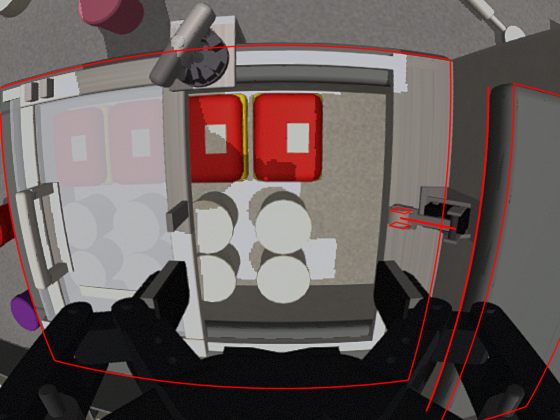

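The model overlay fits both the roller at (400,217) and the canopy edge at (488,90). Now descend.

Emit:
move_arm --rows '[[[0,0,0.012,0],[0,0,0.025,0],[0,0,0.03,0],[0,0,0.03,0],[0,0,0.017,0]]]'

```text
clock: 23.4
ee_pos: [0.5919, 0.1954, 0.1332]
orientation: [-0.026, 1.0, -0.001, -0.002]
force: [0.2, -0.3, -0.3]
finger_gap: 0.0858
```

Emit:
move_arm --rows '[[[0,0.008,0,0],[0,0.007,0,0],[0,0.003,0,0],[0,0,0,0],[0,0,0,0]]]'

```text
clock: 23.9
ee_pos: [0.5927, 0.2155, 0.1378]
orientation: [-0.027, 1.0, 0.0, 0.001]
force: [0.3, 0.8, 0.4]
finger_gap: 0.0852
```

Run:
```python
from h import *
show()
wov('w14.png','w14o.png',extra=[[(x,150+9*np.cos(t),158+9*np.sin(t)) for t in (0,1.57,3.14,4.71)] for x in(-26,-14)]+[[(-20,150,158),(-20,184.5,187)]*2]); show()
shot('scene','s3.png',(150,150,300,225),2.6)
```

```text
t 23.9 p [0.5927 0.2155 0.1378] fz [-19.8  77.8 137.8] jaw 1.625 zax [ 0.002  0.001 -1.   ] F [0.3 0.8 0.4] gap 0.0852 q [-0.56  0.45  0.22  1.49 -0.1   1.2   1.3 ]
[[-0.0552, -0.9631, -0.2636, 0.5251], [0.9985, -0.0531, -0.0151, 0.2117], [0.0006, -0.264, 0.9645, 0.2789], [0.0, 0.0, 0.0, 1.0]]
t 23.95 p [0.5926 0.2152 0.1375] fz [-19.9  77.4 137.5] jaw 1.625 zax [ 0.001  0.    -1.   ] F [ 0.1 -0.1  0.3] gap 0.0856 q [-0.56  0.45  0.22  1.49 -0.1   1.2   1.3 ]
```

View pics/w14o.png

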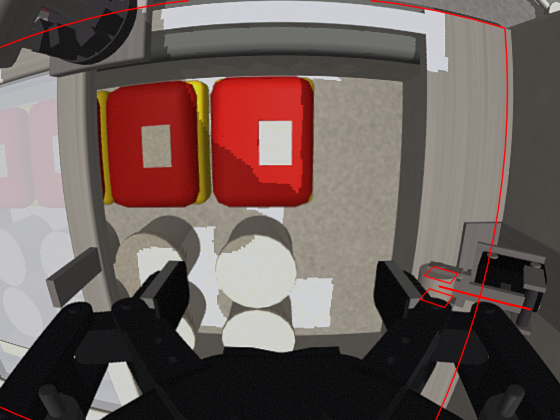

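View pics/s3.png

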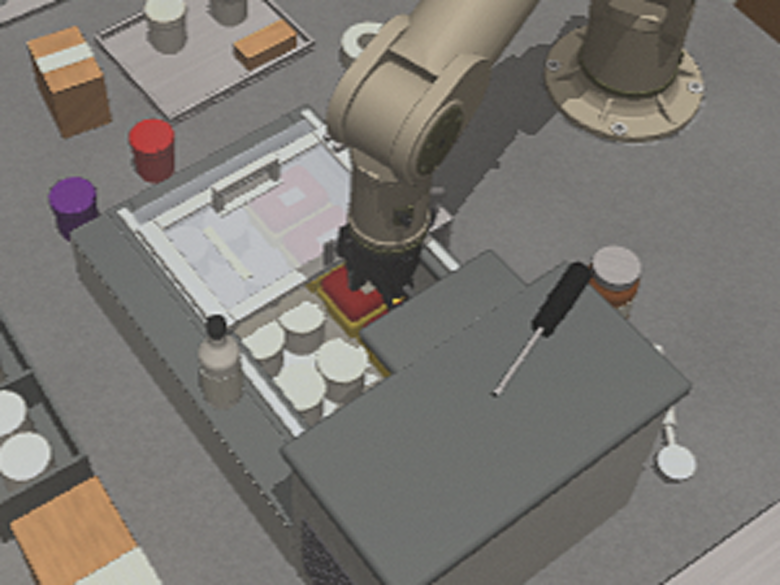

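The roller (440,285) sits just ahead of the finger's back (415,290). Creep forward.

Emit:
move_arm --rows '[[[0,0.002,0,0],[0,0.002,0,0],[0,0,0,0],[0,0,0,0],[0,0,0,0]]]'

```text
clock: 24.5
ee_pos: [0.592, 0.2192, 0.1367]
orientation: [-0.027, 1.0, -0.0, -0.0]
force: [-0.2, -0.2, -0.1]
finger_gap: 0.0854
```

Emit:
move_arm --rows '[[[0,0.002,0,0],[0,0,0,0],[0,0,0,0],[0,0,0,0],[0,0,0,0]]]'

```text
clock: 25.0
ee_pos: [0.5919, 0.2212, 0.1368]
orientation: [-0.027, 1.0, -0.0, -0.0]
force: [-0.0, 0.6, 0.7]
finger_gap: 0.0854
```

Run:
```python
from h import *
show()
c=shot('wrist','w15.png',(360,200,200,150),3.9); show()
```

```text
t 25.0 p [0.5919 0.2212 0.1368] fz [-20.3  83.5 136.8] jaw 1.625 zax [-0. -0. -1.] F [-0.   0.6  0.7] gap 0.0854 q [-0.57  0.46  0.22  1.49 -0.1   1.2   1.29]
t 25.05 p [0.5919 0.2212 0.1368] fz [-20.3  83.5 136.8] jaw 1.625 zax [-0. -0. -1.] F [-0.3 -0.2 -0.3] gap 0.0852 q [-0.57  0.46  0.22  1.49 -0.1   1.2   1.29]
```

View pics/w15.png

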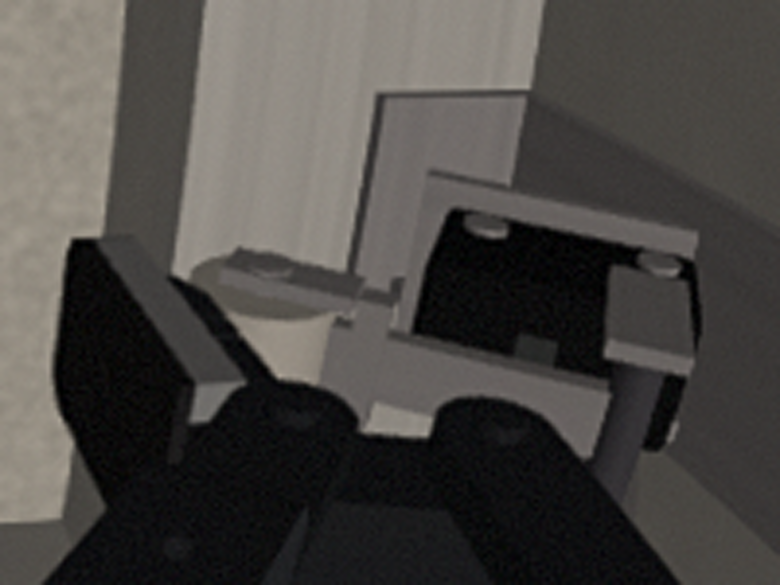

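Zoomed view: the roller's edge (195,280) is nearly at the finger's back, and the knuckle passes above the lever. Continue in small steps.

Emit:
move_arm --rows '[[[0,0.002,0,0],[0,0,0,0],[0,0,0,0],[0,0,0,0],[0,0,0,0]]]'

```text
clock: 25.55
ee_pos: [0.5918, 0.2221, 0.1364]
orientation: [-0.027, 1.0, -0.001, -0.0]
force: [-0.2, -5.7, -1.2]
finger_gap: 0.0851
```

Emit:
move_arm --rows '[[[0,0.002,0,0],[0,0,0,0],[0,0,0,0],[0,0,0,0],[0,0,0,0]]]'

```text
clock: 26.05
ee_pos: [0.5916, 0.2239, 0.1364]
orientation: [-0.027, 1.0, -0.001, -0.0]
force: [0.2, -6.1, -1.9]
finger_gap: 0.0851
```

Run:
```python
from h import *
show()
c=shot('wrist','w16.png',(360,200,200,150),3.9); show()
```

```text
t 26.05 p [0.5916 0.2239 0.1364] fz [-20.4  86.2 136.4] jaw 1.624 zax [-0.001 -0.002 -1.   ] F [ 0.2 -6.1 -1.9] gap 0.0851 q [-0.57  0.46  0.22  1.49 -0.1   1.21  1.29]
t 26.1 p [0.5916 0.2239 0.1363] fz [-20.4  86.2 136.3] jaw 1.624 zax [-0.001 -0.002 -1.   ] F [-0.4 -6.3 -2. ] gap 0.0853 q [-0.57  0.46  0.22  1.49 -0.1   1.21  1.29]
```

View pics/w16.png

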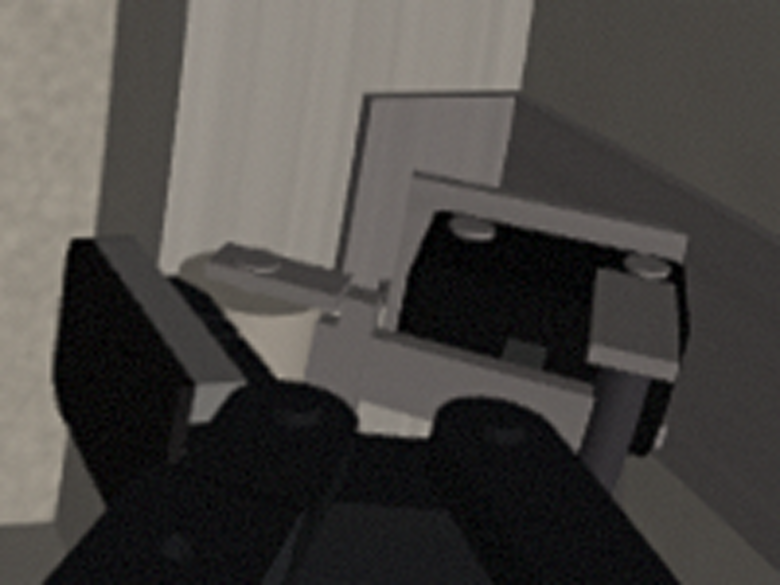

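Contact came at fz y ≈ 84, where the 57 mm finger back should meet the roller front at 141. The force builds gently, as the lever spring would. Press 3 mm more, still short of the click, and check.

Emit:
move_arm --rows '[[[0,0.001,0,0],[0,0.001,0,0],[0,0.001,0,0],[0,0,0,0],[0,0,0,0]]]'

```text
clock: 26.6
ee_pos: [0.5915, 0.2271, 0.1365]
orientation: [-0.027, 1.0, -0.001, -0.0]
force: [0.3, -5.8, -2.1]
finger_gap: 0.0855
```

Run:
```python
from h import *
show()
c=shot('wrist','w17.png',(360,200,200,150),3.9); show()
```

```text
t 26.6 p [0.5915 0.2271 0.1365] fz [-20.4  89.5 136.5] jaw 1.624 zax [-0.001 -0.001 -1.   ] F [ 0.3 -5.8 -2.1] gap 0.0855 q [-0.57  0.46  0.22  1.48 -0.1   1.21  1.28]
t 26.65 p [0.5915 0.2271 0.1365] fz [-20.4  89.4 136.5] jaw 1.624 zax [-0.001 -0.001 -1.   ] F [-0.1 -5.4 -2.2] gap 0.0858 q [-0.57  0.46  0.22  1.48 -0.1   1.21  1.28]
```

View pics/w17.png

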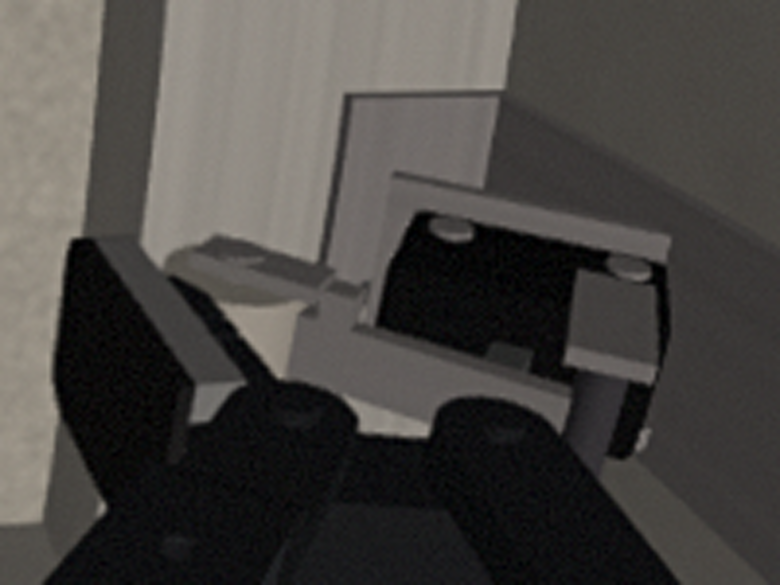

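Now the lever moves relative to its bracket. The force along the arc is about 2.8 N, just short of the 3 N click. Press 2.5 mm more, which should give about 0.24 rad, hold about 1 s and retract.

Emit:
move_arm --rows '[[[0,0.001,0,0],[0,0.001,0,0],[0,0.0005,0,0],[0,0,0,0],[0,0,0,0]]]'

```text
clock: 27.15
ee_pos: [0.5914, 0.2292, 0.1364]
orientation: [-0.026, 1.0, -0.001, -0.0]
force: [1.1, -6.5, -1.8]
finger_gap: 0.0856
```

Run:
```python
from h import *
show()
c=shot('wrist','w18.png',(360,200,200,150),3.9); show()
```

```text
t 27.15 p [0.5914 0.2292 0.1364] fz [-20.4  91.5 136.4] jaw 1.624 zax [-0.001 -0.002 -1.   ] F [ 1.1 -6.5 -1.8] gap 0.0856 q [-0.58  0.47  0.22  1.48 -0.1   1.21  1.28]
t 27.2 p [0.5914 0.2292 0.1363] fz [-20.4  91.5 136.3] jaw 1.624 zax [-0.001 -0.002 -1.   ] F [ 0.6 -5.6 -1.6] gap 0.0854 q [-0.58  0.47  0.22  1.48 -0.1   1.21  1.28]
```

View pics/w18.png

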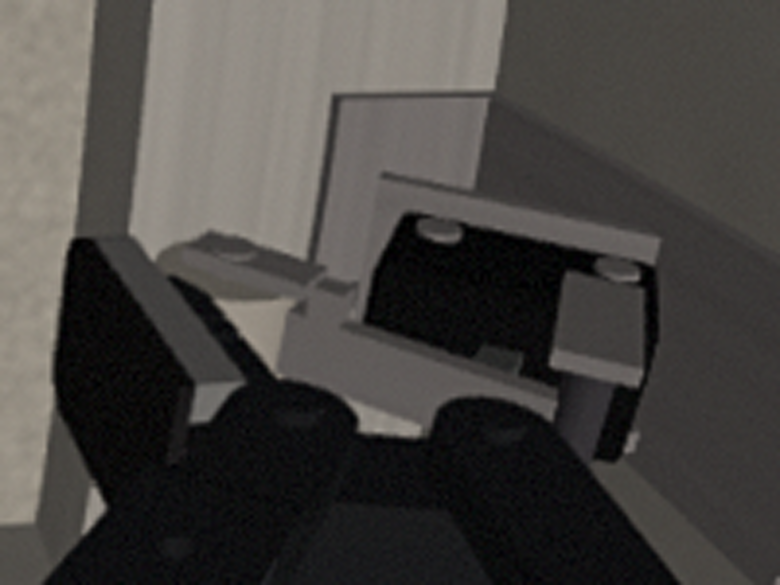

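Run:
```python
from h import *
s,p,psi,Rm=state();X=np.load('X.npy');out=[]
# calibrate: static picture w15 (theta=0) and w18
def T_of(p):
    G=np.eye(4);G[:3,:3]=Rm;G[:3,3]=p;return G@X
for fn,p,ths in (('w15',(.5919,.2212,.1368),(0,)),('w18',(.5914,.2292,.1364),(.1,.24,.38))):
    im=cv2.imread(f'pics/{fn}.png')
    for th,col in zip(ths,((0,255,0),(0,0,255),(255,128,0)) if len(ths)>1 else ((0,0,255),)):
        a=np.radians(40)+th; cy,cz=184.5-45*np.cos(a),187-45*np.sin(a)
        t=np.linspace(0,2*np.pi,40); P=np.c_[0*t-26,cy+9*np.cos(t),cz+9*np.sin(t)]
        u=(wproj(T_of(p),F(Q,P))-[360,200]+.5)*3.9
        cv2.polylines(im,[np.round(u).astype(int).reshape(-1,1,2)],True,col,1,cv2.LINE_AA)
    out.append(im)
cv2.imwrite('pics/cmp.png',cv2.resize(np.hstack(out),None,fx=.51,fy=.51,interpolation=cv2.INTER_AREA));cv2.imwrite('pics/cmp2.png',out[1]);cv2.imwrite('pics/cmp1.png',out[0])
```

```text
(no output)
```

View pics/cmp1.png

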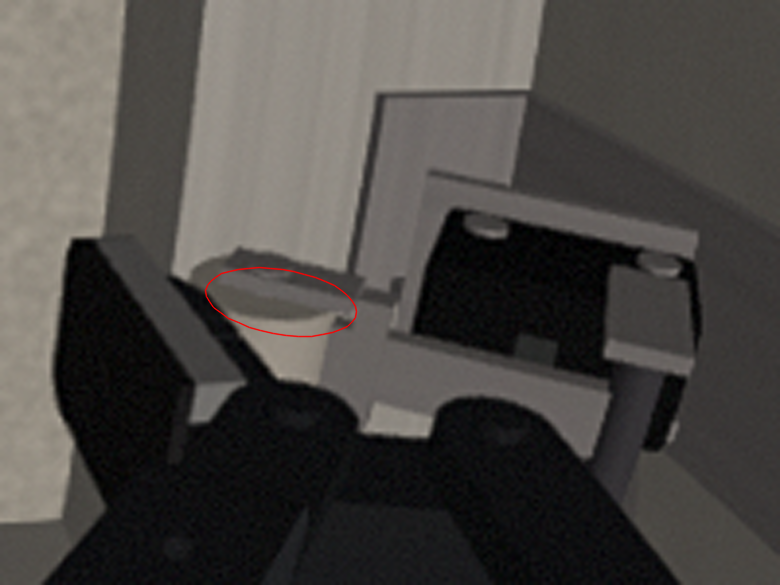

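View pics/cmp2.png

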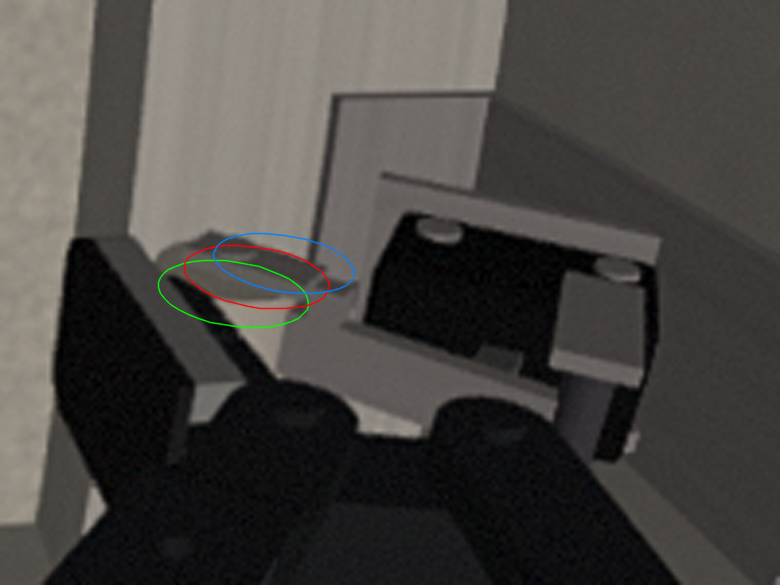

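Image comparison puts the lever at about 0.19, while kinematics say 0.22–0.24. Adding 1.3 mm puts both estimates safely past the click and well short of overtravel.

Emit:
move_arm --rows '[[[0,0.0007,0,0],[0,0.0006,0,0],[0,0,0,0],[0,0,0,0],[0,0,0,0]]]'

```text
clock: 27.7
ee_pos: [0.5914, 0.2309, 0.1366]
orientation: [-0.027, 1.0, -0.001, -0.0]
force: [-0.4, -5.1, -0.8]
finger_gap: 0.0856
```

Run:
```python
from h import *
show()
c=shot('wrist','w19.png',(360,200,200,150),3.9); show()
```

```text
t 27.7 p [0.5914 0.2309 0.1366] fz [-20.3  93.3 136.6] jaw 1.624 zax [-0.    -0.001 -1.   ] F [-0.4 -5.1 -0.8] gap 0.0856 q [-0.58  0.47  0.22  1.48 -0.1   1.21  1.28]
t 27.75 p [0.5914 0.2309 0.1366] fz [-20.3  93.2 136.6] jaw 1.624 zax [-0.    -0.001 -1.   ] F [-1.1 -4.9 -1.6] gap 0.0849 q [-0.58  0.47  0.22  1.48 -0.1   1.21  1.28]
```

View pics/w19.png

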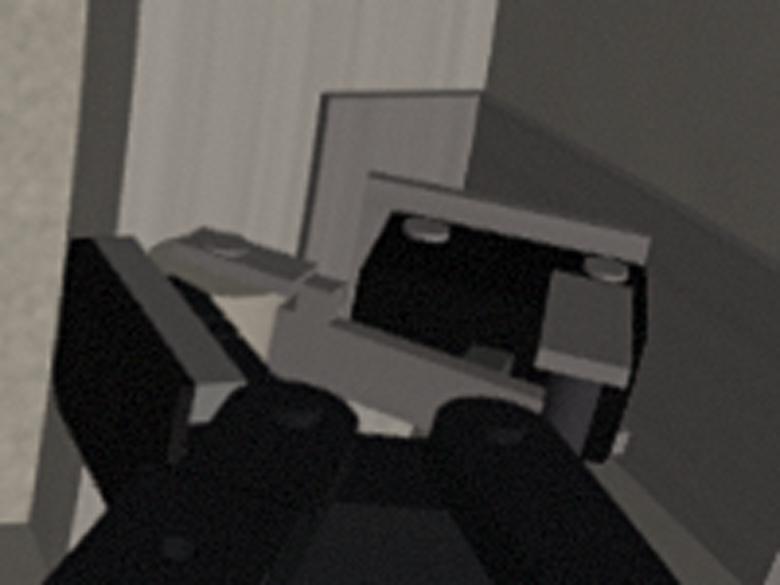

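The force along the arc is about 3.4 N, between the click's 3 N and overtravel's 4 N. Hold, then let go.

Emit:
move_arm --rows '[[[0,0,0,0],[0,0,0,0],[0,0,0,0],[0,0,0,0],[0,0,0,0]]]'

```text
clock: 28.25
ee_pos: [0.5914, 0.2309, 0.1366]
orientation: [-0.027, 1.0, -0.001, -0.0]
force: [-0.5, -5.3, -0.7]
finger_gap: 0.085
```

Emit:
move_arm --rows '[[[0,0,0,0],[0,0,0,0],[0,-0.004,0,0],[0,-0.008,0,0],[0,-0.012,0,0]]]'

```text
clock: 28.75
ee_pos: [0.5923, 0.209, 0.137]
orientation: [-0.028, 1.0, 0.001, 0.0]
force: [-0.3, 0.2, 0.2]
finger_gap: 0.0852
```

Emit:
move_arm --rows '[[[0,-0.01,0,0],[0,0,0,0],[0,0,0,0],[0,0,-0.02,0],[0,0,-0.04,0]]]'

```text
clock: 29.25
ee_pos: [0.5908, 0.1985, 0.1938]
orientation: [-0.028, 1.0, -0.001, -0.003]
force: [1.2, 0.5, -0.1]
finger_gap: 0.0855
```

Emit:
move_arm --rows '[[[0,-0.01,-0.04,0],[0,-0.02,-0.04,0],[0,-0.03,-0.02,0],[0,0,0,0],[0,0,0,0]]]'

```text
clock: 29.75
ee_pos: [0.5966, 0.1382, 0.2973]
orientation: [-0.027, 1.0, 0.0, 0.001]
force: [-0.7, 0.0, -0.7]
finger_gap: 0.0857
```

Run:
```python
from h import *
show()
wov('w20.png','w20o.png',extra=[[(x,150+9*np.cos(t),158+9*np.sin(t)) for t in (0,1.57,3.14,4.71)] for x in(-26,-14)]+[[(-20,150,158),(-20,184.5,187)]*2])
shot('scene','s4.png',(150,130,300,225),2.6)
```

```text
t 29.75 p [0.5966 0.1382 0.2973] fz [-20.    0.3 297.3] jaw 1.624 zax [ 0.001  0.001 -1.   ] F [-0.7  0.  -0.7] gap 0.0857 q [-0.47  0.34  0.27  1.3  -0.09  1.51  1.41]
[[-0.0541, -0.9632, -0.2632, 0.5291], [0.9985, -0.0519, -0.0152, 0.1344], [0.001, -0.2636, 0.9646, 0.4385], [0.0, 0.0, 0.0, 1.0]]
```

View pics/w20o.png

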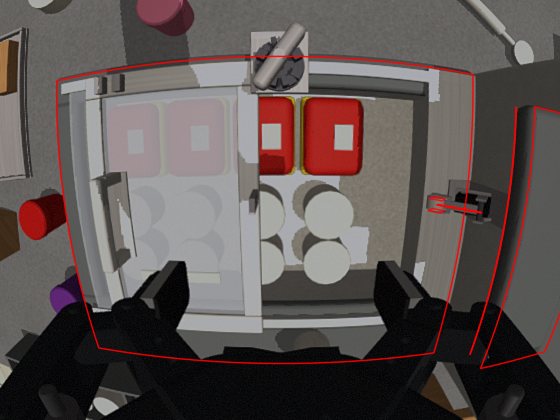

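View pics/s4.png

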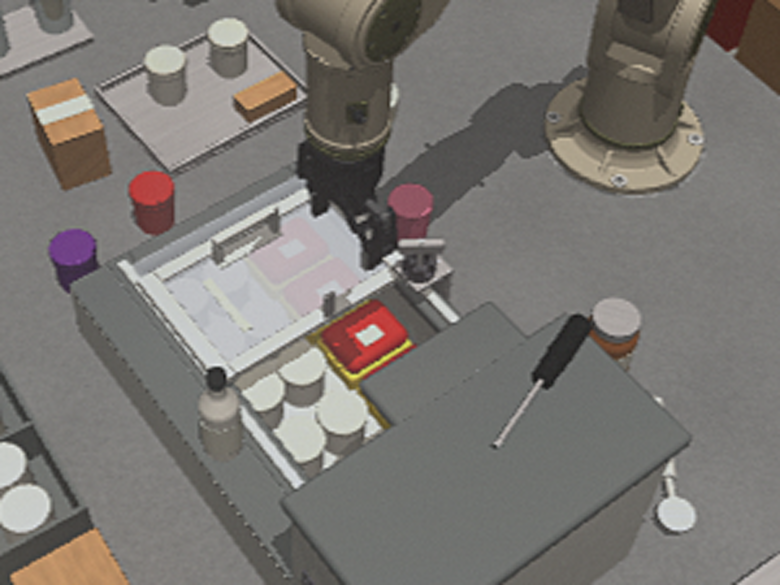

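The final check shows the lid open, the T-handle turned and raised, the roller back on its free overlay at (437,205), and both tubs upright on the tray. The gripper is clear of everything.

Run:
```python
from plant import env
print(env.hand_in())
```

```text
the job is handed in; nothing more can be done
None
```

I did the whole job in the order asked and handed it in at about 30 s. Two points on the switch press are less certain than the rest (last item below).

- **Tub:** It was set down on the tray beside tub_b and released. It stood upright in the last pictures.
- **Pin:** I lifted it about 15.5 mm, turned it +0.98 rad and let it down into the rest notch. The lid then slid freely, and the T-handle was still turned in the last pictures.
- **Lid:** I pulled it about 170 mm until it stopped moving and the force rose to 16 N. The last wrist picture shows it still open.
- **Switch:** The moves allow no tilt, so I did not lean the tool as you advised. I pressed the roller sideways with the back of the open finger instead, keeping the gripper clear of the canopy.
    - **Press:** I held it for a good second at a lever angle of about 0.27 rad, judged from how far the finger moved. The roller's force of about 3.4 N agrees with that. After release the roller was back at its free position.
    - **Less certain:** The lever angle can't be read directly, so I saw no click. One rough image estimate, taken before the last 1.3 mm of pressing, put the lever about 0.04 rad lower than the finger's movement did. Both readings put the final angle between the click (0.18) and overtravel (0.33).

I saw nothing else moved in the last pictures, and the robot was touching nothing when I handed in.

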